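# Uncap a valve body and hold the magnifier in focus over its seat

## Task

Take the dust cap off the upright neck of the valve body and put it in the empty parts tray. Then pick up the magnifier and hold it level over the open neck, its lens centred on the neck and at the height of the top end of the combination square's upright blade, which is set to the focus. Finish with the magnifier still held there, touching nothing else, and leave everything else on the bench where it stands.

Things in the scene. Friction and masses are not known exactly. Their poses are not given: they have to be found in the camera images.
- neck (a point): Centre of the round open rim of the valve body's upright neck, on its axis at the rim face; z up. The neck is an aluminium tube, 50 mm outside, 40 mm bore, with a brass-ringed valve seat inside. The rim is the highest part of the valve body, 70 mm above the top of the board that it is bolted to.
- cap_tab (a point): Centre of the upright pull tab on the black plastic dust cap: 10 mm thick along this frame's x, 36 mm long along y, 18 mm high. 9 mm below this point is the cap's round flat top, 3 mm thick; its skirt, 59 mm outside, 53 mm inside, reaches 28 mm below this point. It sits loosely over the neck (1.5 mm play), its top on the rim, and is off once raised 16 mm.
- cap: The whole dust cap, 30 g; origin at the centre of the skirt's lower edge, 28 mm under the tab's centre, same axes.
- tray: Empty open sheet-steel parts tray, 170 mm (its x) by 150 mm (its y), 28 mm high, walls and floor 3 mm; origin at the centre of its underside, on the bench. It does not move. It stands on one side of the board, left or right, and the magnifier on the other.
- lens (a point): Centre of the magnifier's lens, half-way through its thickness (8 mm above the bench as it lies flat). The lens sits in a round steel rim 76 mm across and 16 mm thick. z is the lens's axis, pointing up as it lies; the handle runs off along -x.
- loupe_handle (a point): The place to grip the magnifier's black handle: 80 mm from the lens centre along -x, 27 mm from the handle's front end, half-way up. The handle is 98 mm long (55 to 153 mm from the lens centre), 18 mm wide (along y) and 16 mm thick, and lies flat on the bench. Same axes as lens.
- loupe: The whole magnifier (120 g, balancing about 55 mm from the lens centre, at the front end of the handle); origin under the lens centre, on its lower face, same axes as lens.
- blade_top (a point): Middle of the top end of the combination square's upright steel blade: the mark of the focal height (90 mm above the neck's rim). The blade is 19 mm wide along this frame's x, 2.6 mm thick along y. The square (380 g) stands loose on its dark head (104 mm along x, 18 mm along y) at one end of the board, about 130 mm from the neck's axis; z up.
- square: The whole combination square; origin on the underside of its head, 160 mm below the top of the blade.
- board: Plywood board, 160 mm (x) by 340 mm (y), raised on two timbers, with the valve body (100 x 92 mm, black motor housing towards -x, outlet towards +x) bolted to its middle: one fixed piece. Its top is 50 to 75 mm above the bench, differing from start to start. Origin 110 mm below the centre of the neck's rim.
- pulley: Black belt pulley, 63 mm across, 27 mm high, at the other end of the board. Leave it alone. Origin under its centre.
- socket: Steel socket, 27 mm across, 40 mm high, upright on the bench. Leave it alone. Origin under its centre.
- wrench: Steel open wrench, 160 mm long, lying on the bench. Leave it alone. Origin under its middle.
- spring: Valve spring, 31 mm across, 46 mm high, upright on the bench. Leave it alone. Origin under its centre.
- sprocket: Steel toothed belt sprocket, 82 mm across, 16 mm high, lying flat behind the board. Leave it alone. Origin under its centre.
- filter: White oil filter canister, 72 mm across, 88 mm high, upright behind the board. Leave it alone. Origin under its centre.
Not all that is in view belongs to the job. Leave any green, orange or red look-alike of the cap alone.

How it is judged:
By the outcome, as a careful person would: the job done as asked, in the order asked, and still so for the second after the job is handed in, while the arm keeps its last pose, push and grip.
It also fails if it takes over 67 s, if anything falls off the work surface, if the arm or the gripper's body presses on something with over 40 N, if the wrist force passes 120 N, or if a joint passes its speed limit or range.

## Robot

A 6-joint arm with a two-finger parallel gripper is mounted at the origin on the work surface. World frame = base frame: x ahead of the robot, y to its left, z up, the work surface at z = 0. Lengths are in m, angles in rad, forces in N, time in s.
With the tool pointing down it reaches from about 0.35 to 0.775 m from the base axis. Payload 7.3 kg.
Tool frame: the origin (TCP) lies midway between the tips of the shut fingers; the grasp point (between the pads) lies 19 mm behind it (robot.grasp_offset is the z of the grasp point in the tool frame, in m); z points along the fingers, y is the direction in which the jaws open and shut (so a half turn about z gives the same grasp; the last joint's range is limited). The gripper opens to 92 mm and grips with 3 to 60 N. Pads are 19 mm wide; open, the fingers measure 130 mm over their backs; the gripper's body (75 mm by 190 mm) begins 47 mm behind the grasp point.
Start: joints at [0.975, 0.342, 1.524, -0, 1.275, -0.146], TCP at [0.228, 0.473, 0.204] pointing down, gripper open.
Joint ranges: [-2.53, 2.53], [-0.77, 2.02], [0.04, 2.7], [-1, 4.14], [0.28, 2.66], [-3.11, 3.11]. Speed limits (rad/s): [2.57, 2.57, 3.14, 3.14, 3.14, 3.14].

## Interface

Orientations are given as [roll, pitch, yaw] about the fixed x, y, z axes, in that order (R = Rz(yaw) Ry(pitch) Rx(roll)).
In Python, from cell import observe, imaging, workorder, robot gives the robot as it stands. The module is installed in compiled form; this text tells all that it offers.
- The arm moves only by the tool send_rows, never from a script. Its argument "series" is a list of rows, each a list of 7 numbers: the shift along the tool's x, y, z in m, then the turn, a rotation vector about the tool's x, y, z in rad, then the closure, from 0 (fully open) to 1 (shut). A call has 1 to 5 rows; each row shifts and turns the commanded pose from where the row before left it, along the tool's axes as they then stand; what a row does not reach is not made up. A row lasts 1/12 s, in which the tool goes at most 41.7 mm and 7.16 degrees, less where a joint would pass 70% of its speed; a pose out of reach is approached as far as the arm can. A call is refused whole if a number of a shift passes 0.0417 or a number of a turn 0.125, either way. A call with a gripper value outside its range is refused whole. The fingers move at their own pace and stop on an object; "newtons" is the grip in N (left out, the last holds). Time passes only in rows, so rows that do not move let the fingers close. It gives the time, the measured TCP pose, the force and the opening at its end, in the units of the state.
- observe(): the state, without advancing time (a new reading comes with each control period).
- imaging.read_camera(name): name is "scene" or "top" or "wrist"; returns a dict with "color" (400x640x3 uint8, red, green, blue), "range_z" (400x640 float32, m along the optical axis (not along the pixel's ray), 0 where there is no reading), "vfov" (degrees; the focal length in pixels is half the picture's height over the tangent of half this angle, whatever the lens; pixels are square), "cx", "cy" (the principal point, pixels), "T" (4x4, takes a point from camera to world coordinates). Camera axes: x right, y down, z forward; pixel columns grow to the right and rows downward; lengths in m; the calibration is good to about 2 mm. A picture is of the moment at which its call begins.
- workorder.hand_in(): hands the job in, once; it reports no verdict.
The state is a dict: "time": time; "qpos": joint angles; "qvel": joint speeds; "joint_efforts": joint torques, N m; "tool_pos": TCP position; "tool_rot": TCP orientation; "contact_force": force on the tool from outside, world axes, zero at the start; "torque": the same for the moment, N m; "opening": finger opening in m.
Only numpy, scipy, OpenCV 4.12 (cv2) and the standard library are available. Lean on these libraries where they do the work, as an engineer would, in place of code of your own. Each camera call takes 0.05 s, during which the arm holds its last target.

## Working session

There is one attempt and no reset: what is moved stays moved. The work goes in short steps, Python scripts to look and compute and a tool call to move; the robot and the scene stay as the last step left them, time stands still between calls to the robot, and variables do not carry over. Pictures are saved under pics/ and viewed, and the job is handed in when it is done.

Besides the shell and the picture viewer there is one more tool, called after ">>>" as name(argument=value, ...) on one line, values as JSON. send_rows: Moves the arm, as the interface text tells. Its arguments: {"type":"object","properties":{"series":{"type":"array","items":{"type":"array","items":{"type":"number"}}},"newtons":{"type":"number"}},"required":["series"]}

```bash
ls; mkdir -p pics; python3 - <<'E'
from cell import observe, imaging, robot
import cv2,numpy as np
s=observe();print(s)
print([a for a in dir(robot) if a[0]!='_'], robot.grasp_offset)
for n in("scene","top","wrist"):
    d=imaging.read_camera(n);cv2.imwrite(f"pics/{n}0.png",d["color"][:,:,::-1]);np.savez(f"{n}0.npz",**d)
    print(n,d["vfov"],d["cx"],d["cy"],np.round(d["T"],3).tolist())
E
```

```text
pics
{'time': 0.0, 'qpos': array([ 9.75006945e-01,  3.42755821e-01,  1.52500815e+00, -1.96541899e-05,
        1.27541515e+00, -1.45994867e-01]), 'qvel': array([-0.00080114,  0.00042719, -0.00175823, -0.00096356, -0.0005023 ,
        0.00038953]), 'joint_efforts': array([-2.13165200e-03, -4.31234336e+01, -2.44225037e+01,  7.16795702e-02,
        5.58782613e-02, -1.29927507e-04]), 'tool_pos': array([0.22799042, 0.47241693, 0.20303092]), 'tool_rot': array([-3.14002032e+00, -2.12201573e-04,  2.69180371e+00]), 'contact_force': array([-0.0542034 ,  0.45029338,  0.37769327]), 'torque': array([-0.00247278,  0.0128713 ,  0.01814459]), 'opening': 0.09168369921322247}
['IKError', 'grasp_offset'] -0.0188
scene 54.87115751084832 320.9038801656601 201.21825308909615 [[-0.589, 0.485, -0.646, 1.243], [0.808, 0.362, -0.465, 0.448], [0.009, -0.796, -0.606, 0.772], [0.0, 0.0, 0.0, 1.0]]
top 50.43628701736101 314.2026806669554 201.30949894006375 [[0.006, -0.983, 0.181, 0.403], [-1.0, -0.008, -0.011, -0.003], [0.013, -0.181, -0.983, 1.229], [0.0, 0.0, 0.0, 1.0]]
wrist 68.40173757901884 315.59384446047915 200.12961807513466 [[0.435, 0.866, 0.247, 0.161], [0.9, -0.418, -0.12, 0.506], [-0.001, 0.275, -0.961, 0.383], [0.0, 0.0, 0.0, 1.0]]
```

View pics/scene0.png

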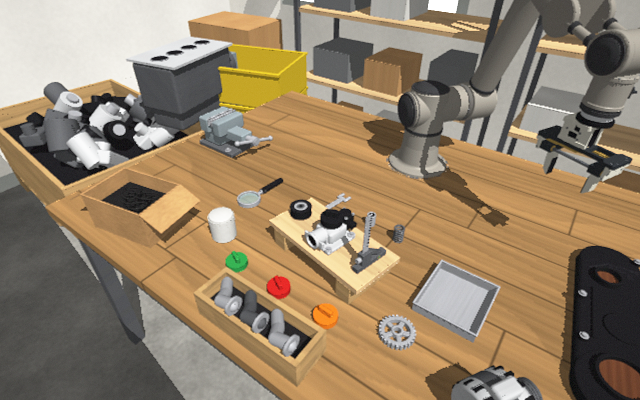

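View pics/top0.png

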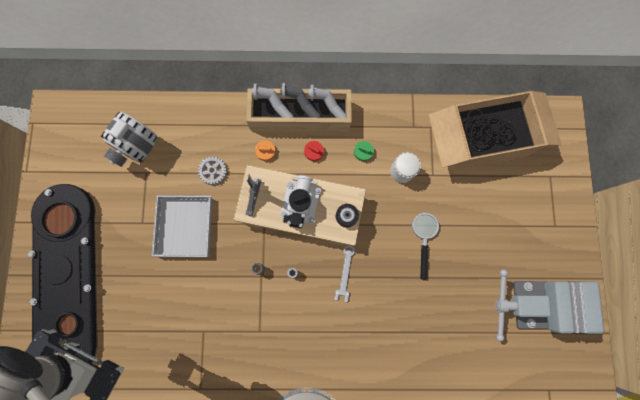

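View pics/wrist0.png

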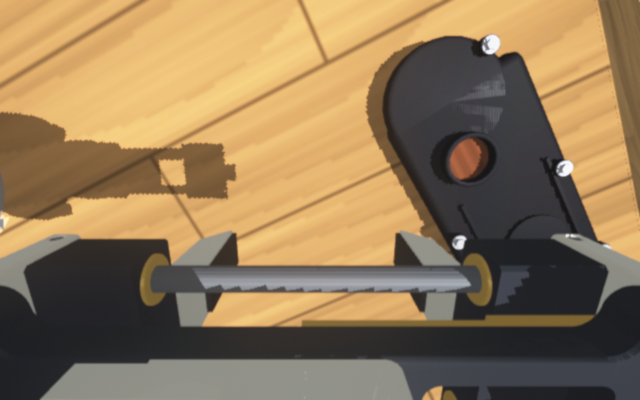

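The scene view shows the board around (335,245), the black cap on the neck near (333,218), and green, red and orange look-alikes at (236,261), (278,287) and (325,316). In the top view the tray is at (183,228), the magnifier at (425,240), the cap at (300,200), the square at (254,195) and the pulley at (347,214). The wrist view shows only the bench and the belt cover. Next are close crops.

```bash
cat > h.py <<'E'
import numpy as np,cv2
def load(n):
    return dict(np.load(n+".npz"))
def f(d): return 200/np.tan(np.radians(float(d["vfov"]))/2)
def cloud(d):
    z=d["range_z"];v,u=np.mgrid[0:400,0:640];F=f(d)
    P=np.stack([(u-d["cx"])/F*z,(v-d["cy"])/F*z,z],-1)
    W=P@d["T"][:3,:3].T+d["T"][:3,3]; W[z==0]=np.nan
    return W
def proj(d,p):
    q=np.linalg.inv(d["T"])@np.append(p,1);F=f(d)
    return q[0]/q[2]*F+d["cx"],q[1]/q[2]*F+d["cy"]
def crop(d,u0,v0,u1,v1,s,name):
    c=d["color"][v0:v1,u0:u1,::-1];cv2.imwrite(name,cv2.resize(c,None,fx=s,fy=s,interpolation=cv2.INTER_CUBIC))
E
python3 - <<'E'
from h import *
d=load("top0");crop(d,230,160,370,260,5,"pics/t1.png");W=cloud(d)
crop(load("scene0"),260,180,420,300,5,"pics/s1.png")
def pr(u,v):print((u,v),np.round(W[v,u],4))
for p in[(300,198),(254,195),(252,181),(347,214),(425,226),(425,265),(183,228),(240,218),(360,190),(320,235),(100,300),(405,165)]:pr(*p)
# height-map blobs
for lo,hi in[(0.2,0.3),(0.16,.2),(.13,.16),(.1,.13),(.08,.1)]:
    m=(W[...,2]>lo)&(W[...,2]<hi);m[:, :230]=0;m[:,370:]=0;m[:160]=0;m[260:]=0
    n,l,st,c=cv2.connectedComponentsWithStats(m.astype('uint8'))
    for i in range(1,n):
        if st[i,4]>8:print(lo,hi,st[i],np.round(c[i],1),np.round(np.median(W[l==i],0),4),np.round(W[l==i].min(0),3),np.round(W[l==i].max(0),3))
E
```

```text
(300, 198) [0.6074 0.021  0.1632]
(254, 195) [0.6246 0.1455 0.1111]
(252, 181) [0.6486 0.1435 0.1729]
(347, 214) [ 0.5773 -0.1048  0.0971]
(425, 226) [ 0.5569 -0.3377  0.0134]
(425, 265) [ 0.4453 -0.3327  0.0148]
(183, 228) [0.5474 0.3626 0.    ]
(240, 218) [0.5678 0.1871 0.0715]
(360, 190) [ 0.6488 -0.1438  0.0732]
(320, 235) [ 0.5225 -0.0328  0.0722]
(100, 300) [ 0.3426  0.5838 -0.0039]
(405, 165) [ 0.7185 -0.2689  0.0858]
0.2 0.3 [246 173   5  11  32] [248.3 178.4] [0.6437 0.1459 0.2239] [0.636 0.143 0.202] [0.655 0.15  0.233]
0.16 0.2 [249 177   5  11  26] [250.8 182.2] [0.644  0.1452 0.1805] [0.636 0.143 0.16 ] [0.653 0.149 0.199]
0.16 0.2 [293 195  14   8  56] [299.4 198.2] [0.6072 0.0223 0.163 ] [0.597 0.006 0.16 ] [0.616 0.039 0.168]
0.13 0.16 [251 182   4   8  14] [252.5 185.5] [0.6435 0.1457 0.1433] [0.636 0.143 0.132] [0.652 0.149 0.158]
0.13 0.16 [289 189  22  23 349] [299.6 200.2] [0.6029 0.0216 0.1454] [ 0.578 -0.005  0.131] [0.635 0.05  0.16 ]
0.13 0.16 [288 212  17  15 130] [295.8 219.1] [0.5574 0.0315 0.1325] [0.539 0.011 0.13 ] [0.576 0.052 0.138]
0.1 0.13 [292 176 
[... 292 characters left out ...]
[0.601 0.067 0.13 ]
0.1 0.13 [346 208  12  10  30] [351.2 211.8] [ 0.5845 -0.1152  0.1012] [ 0.568 -0.132  0.1  ] [ 0.593 -0.102  0.104]
0.1 0.13 [345 214   5   5   9] [346.8 216.2] [ 0.5711 -0.1043  0.1009] [ 0.566 -0.11   0.1  ] [ 0.576 -0.099  0.103]
0.08 0.1 [246 179  15  37 123] [252.6 203.1] [0.5967 0.1518 0.0895] [0.574 0.133 0.08 ] [0.674 0.169 0.1  ]
0.08 0.1 [280 181  17  37 199] [287.3 198.4] [0.623  0.0583 0.0841] [0.569 0.034 0.08 ] [0.67  0.077 0.097]
0.08 0.1 [304 187  17  37 251] [312.8 205.3] [ 0.6011 -0.013   0.0841] [ 0.553 -0.032  0.08 ] [0.654 0.011 0.098]
0.08 0.1 [336 204  23  23 321] [347.  214.9] [ 0.5742 -0.1047  0.0981] [ 0.544 -0.135  0.081] [ 0.605 -0.075  0.1  ]
```

View pics/t1.png

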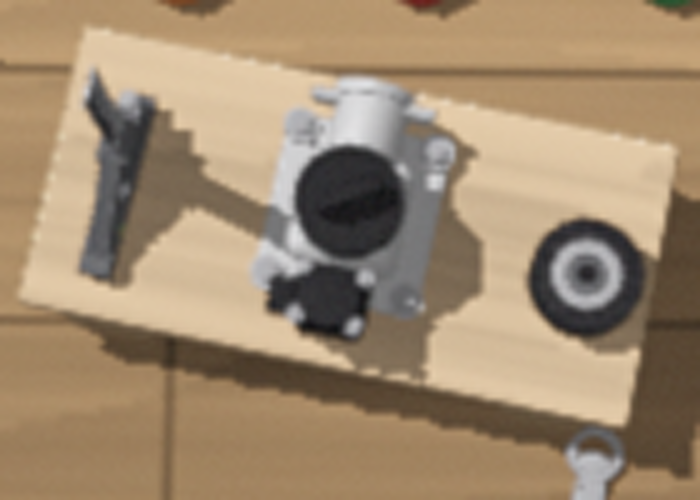

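View pics/s1.png

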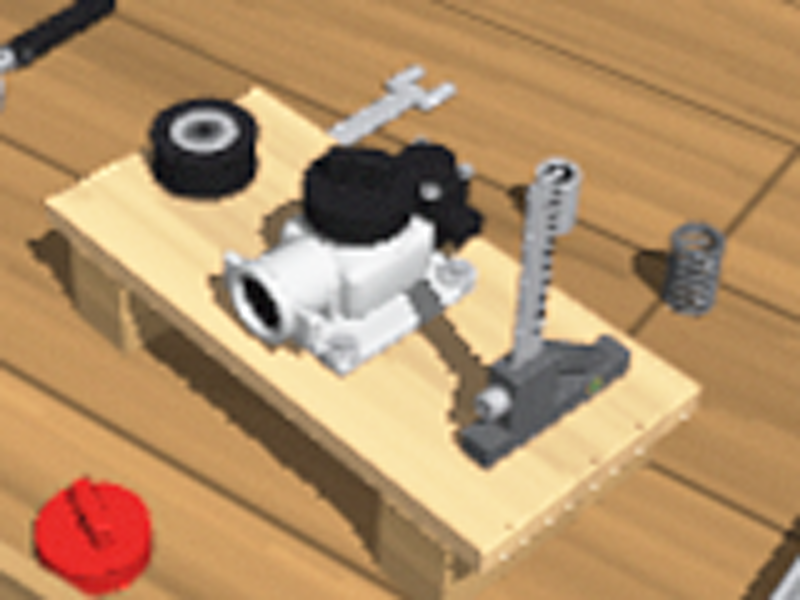

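Could be mistaken for the cap, in top-view pixels: the black pulley (347,214), the orange (265,150), red (314,151) and green (364,151) look-alikes, and the black motor housing (296,219). I choose the black disc with a tab on the neck at (300,200). The crop confirms it, with the tab running from (320,218) to (395,190) in crop pixels. Next I measure precisely.

```bash
cat > m.py <<'E'
from h import *
def pca(p):
    c=p.mean(0);u,s,v=np.linalg.svd(p-c,full_matrices=False);return c,v[0],s/np.sqrt(len(p))
def box(W,lo,hi): return W[np.all((W>lo)&(W<hi),-1)]
def measure(d,bias=0):
    W=cloud(d)
    b=box(W,[.45,-.30,-.02],[.7,-.24,.01]);print("bench near loupe z",np.round(np.median(b[:,2]),4),len(b))
    b=box(W,[.4,.0,-.02],[.48,.25,.01]);print("bench front z",np.round(np.median(b[:,2]),4),len(b))
    t=box(W,[.57,-.02,.158],[.64,.06,.17])
    if len(t)>5:
        c,v,s=pca(t[:,:2]);print("tab top",np.round(c,4),"z",np.round(np.median(t[:,2]),4),"dir",np.round(v,3),len(t),s, np.ptp((t[:,:2]-c)@v))
    t=box(W,[.57,-.02,.141],[.65,.06,.15])
    if len(t)>5:
        (cx,r)=cv2.minEnclosingCircle(t[:,:2].astype('float32'))[:2];print("cap disc",np.round(cx,4),r,"z",np.round(np.median(t[:,2]),4),len(t))
    t=box(W,[.62,.12,.14],[.68,.17,.25])
    if len(t):
        print("blade zmax",np.round(np.sort(t[:,2])[-6:],4)); q=t[t[:,2]>t[:,2].max()-.012];print(" top mean",np.round(q.mean(0),4),np.round(q.min(0),4),np.round(q.max(0),4))
    t=box(W,[.35,-.42,.005],[.66,-.26,.03])
    c,v,s=pca(t[:,:2]);v=v*np.sign(v[0]);a=(t[:,:2]-c)@v;print("loupe axis",np.round(v,4),"ends",a.min(),a.max(),"far end",np.round(c+v*a.max(),4),"near",np.round(c+v*a.min(),4),"z",np.median(t[:,2]),len(t))
    h=t[a<a.min()+.09];c2,v2,s2=pca(h[:,:2]);v2=v2*np.sign(v2[0]);print(" handle",np.round(c2,4),np.round(v2,4),np.median(h[:,2]))
    r=t[a>a.max()-.08];(cx,rr)=cv2.minEnclosingCircle(r[:,:2].astype('float32'))[:2];print(" lens",np.round(cx,4),rr)
    t=box(W,[.43,.25,.02],[.67,.48,.035])
    if len(t)>20:
        print("tray rect",cv2.minAreaRect(t[:,:2].astype('float32')),np.median(t[:,2]))
    t=box(W,[.45,-.2,.06],[.75,.22,.08]);print("board z",np.median(t[:,2]),cv2.minAreaRect(t[:,:2].astype('float32')))
if __name__=="__main__":
    for n in("top0","scene0"):print("==",n);measure(load(n))
E
python3 m.py
```

```text
== top0
bench near loupe z -0.0008 1688
bench front z -0.0001 2326
tab top [0.6068 0.0226] z 0.1628 dir [ 0.353 -0.936] 61 [0.01039129 0.00318761] 0.03576283355250287
cap disc [0.6071 0.0223] 0.02947484888136387 z 0.1454 312
blade zmax [0.2322 0.2325 0.2329 0.2332 0.2333 0.2333]
 top mean [0.6447 0.1461 0.2298] [0.636  0.1433 0.2233] [0.6545 0.1496 0.2333]
loupe axis [ 0.9977 -0.0677] ends -0.1747707218344964 0.12650918033619832 far end [ 0.6485 -0.3449] near [ 0.3479 -0.3245] z 0.011495765386233203 862
 handle [ 0.4123 -0.3294] [0.5712 0.8208] 0.013113824829143472
 lens [ 0.6037 -0.3399] 0.07691602408885956
tray rect ((0.551341712474823, 0.3580334782600403), (0.15544351935386658, 0.17443472146987915), 89.57230377197266) 0.029436751813339157
board z 0.07239610907542338 ((0.6073445081710815, 0.022597089409828186), (0.34063029289245605, 0.16155292093753815), 78.6051025390625)
== scene0
bench near loupe z 0.0006 856
bench front z 0.0014 1264
tab top [0.6124 0.0266] z 0.1637 dir [-0.329  0.944] 56 [0.01038367 0.00330372] 0.03567973973583423
cap disc [0.6103 0.0266] 0.031359776854515076 z 0.1466 201
blade zmax [0.2337 0.2338 0.2343 0.2345 0.2349 0.2353]
 top mean [0.6497 0.1495 0.2301] [0.64   0.1461 0.2241] [0.6583 0.1529 0.2353]
loupe axis [ 0.9973 -0.0736] ends -0.12085128632766078 0.11544228576772488 far end [ 0.6477 -0.3407] near [ 0.4121 -0.3233] z 0.01227675893545127 462
 handle [ 0.4583 -0.3256] [ 0.9966 -0.0822] 0.014910812188754008
 lens [ 0.6071 -0.3488] 0.06375091522932053
tray rect ((0.5549967288970947, 0.3607984781265259), (0.15508030354976654, 0.17779546976089478), 89.76273345947266) 0.029997955964064293
board z 0.07373364436148255 ((0.6114053130149841, 0.02504563331604004), (0.3427336812019348, 0.162468820810318), 78.52410125732422)
```

>>> send_rows(series=[[0,0,-0.018,0,0,0.11,0],[0,0,-0.018,0,0,0.11,0],[0,0,-0.018,0,0,0.11,0],[0,0,-0.018,0,0,0.11,0],[0,0,-0.018,0,0,0.11,0]])

```text
time: 0.57
tool_pos: [0.2281, 0.4726, 0.2943]
tool_rot: [-3.141, 0.0, 2.136]
contact_force: [-0.6, 0.7, -0.4]
opening: 0.0921
```

>>> send_rows(series=[[0,0,0,0,0,0.11,0],[0,0,0,0,0,0.11,0],[0,0,0,0,0,0,0]])

```text
time: 0.82
tool_pos: [0.2282, 0.4728, 0.2938]
tool_rot: [3.141, -0.0, 1.918]
contact_force: [-0.8, 0.7, -0.9]
opening: 0.0922
```

```bash
cat > go.py <<'E'
import sys,numpy as np
from cell import observe
from scipy.spatial.transform import Rotation as R
s=observe();M=R.from_euler('xyz',s["tool_rot"]).as_matrix()
np.set_printoptions(precision=4,suppress=True)
print("t",s["time"],"pos",s["tool_pos"],"rot",s["tool_rot"],"F",s["contact_force"],"open",s["opening"],"q",s["qpos"])
if len(sys.argv)>3:
    t=np.array([float(a) for a in sys.argv[1:4]]);d=M.T@(t-s["tool_pos"]);print("tool delta",d,"rows",np.abs(d).max()/.0417,np.linalg.norm(d)/.0417)
    n=int(np.ceil(np.linalg.norm(d)/.04));print(n,"x",d/n)
if len(sys.argv)>4:
    y=float(sys.argv[4]);D=R.from_euler('xyz',[np.pi,0,y]).as_matrix();print("turn",R.from_matrix(M.T@D).as_rotvec())
E
python3 go.py .609 .0245 .29 1.922
```

```text
t 0.8167 pos [0.2282 0.4728 0.2938] rot [ 3.1415 -0.0001  1.9179] F [-0.7581  0.6854 -0.9366] open 0.0921739616136758 q [0.975  0.2884 1.3535 0.     1.4996 0.6279]
tool delta [-0.5511  0.2056  0.0037] rows 13.215201598726404 14.105088521291211
15 x [-0.0367  0.0137  0.0002]
turn [ 0.0001 -0.0001 -0.0041]
```

>>> send_rows(series=[[-0.0367,0.0137,0,0,0,0,0],[-0.0367,0.0137,0,0,0,0,0],[-0.0367,0.0137,0,0,0,0,0],[-0.0367,0.0137,0,0,0,0,0],[-0.0367,0.0137,0,0,0,0,0]])

```text
time: 1.23
tool_pos: [0.3562, 0.3225, 0.2934]
tool_rot: [-3.141, 0.0, 1.926]
contact_force: [0.9, 0.7, -0.1]
opening: 0.0919
```

>>> send_rows(series=[[-0.0367,0.0137,0,0,0,0,0],[-0.0367,0.0137,0,0,0,0,0],[-0.0367,0.0137,0,0,0,0,0],[-0.0367,0.0137,0,0,0,0,0],[-0.0367,0.0137,0,0,0,0,0]])

```text
time: 1.65
tool_pos: [0.4838, 0.1735, 0.2934]
tool_rot: [-3.141, -0.0, 1.926]
contact_force: [1.3, 0.8, -0.4]
opening: 0.0919
```

>>> send_rows(series=[[-0.0367,0.0137,0,0,0,0,0],[-0.0367,0.0137,0,0,0,0,0],[-0.0367,0.0137,0,0,0,0,0],[-0.0367,0.0137,0,0,0,0,0],[-0.0367,0.0137,0,0,0,0,0]])

```text
time: 2.07
tool_pos: [0.6113, 0.0248, 0.2932]
tool_rot: [-3.141, -0.001, 1.925]
contact_force: [0.5, 1.4, 0.7]
opening: 0.092
```

>>> send_rows(series=[[0,0,0,0,0,0,0],[0,0,0,0,0,0,0]])

```text
time: 2.23
tool_pos: [0.6109, 0.0248, 0.2919]
tool_rot: [-3.139, -0.001, 1.922]
contact_force: [-0.3, 0.7, 0.4]
opening: 0.0921
```

```bash
cat > snap.py <<'E'
import sys,numpy as np,cv2
from cell import imaging
for n in sys.argv[2:]:
    d=imaging.read_camera(n);cv2.imwrite(f"pics/{n}{sys.argv[1]}.png",d["color"][:,:,::-1]);np.savez(f"{n}{sys.argv[1]}.npz",**d)
E
python3 snap.py 1 wrist; python3 go.py .609 .0245 .29 1.922
python3 - <<'E'
from m import *
W=cloud(load("wrist1"))
for lo,hi in[(.158,.17),(.141,.15)]:
    t=box(W,[.57,-.02,lo],[.65,.07,hi]);print(len(t))
    c,v,s=pca(t[:,:2]);a=(t[:,:2]-c)@v;print("mean",c,"v",v,"ext",np.ptp(a),"rect",cv2.minAreaRect(t[:,:2].astype('float32')),"circ",cv2.minEnclosingCircle(t[:,:2].astype('float32')),"z",np.median(t[:,2]))
E
```

```text
t 2.2833 pos [0.6102 0.0262 0.2926] rot [-3.1398 -0.0014  1.9229] F [-0.0958 -1.2646  0.2395] open 0.09200958839503508 q [-0.0828  0.4642  1.0944  0.0005  1.5853 -0.4349]
tool delta [-0.0012 -0.0018  0.0026] rows 0.062381911092801993 0.08055662787105254
1 x [-0.0012 -0.0018  0.0026]
turn [-0.0018 -0.0014  0.0009]
332
mean [0.6087781  0.02540966] v [ 0.35947113 -0.93315621] ext 0.036026003170716345 rect ((0.6089078187942505, 0.02463824860751629), (0.010924594476819038, 0.0359998382627964), 20.23988914489746) circ ((0.610212504863739, 0.025068355724215508), 0.01814900152385235) z 0.16233813625603186
1675
mean [0.60853343 0.02583534] v [0.9364118  0.35090303] ext 0.057238153291595234 rect ((0.6089257597923279, 0.024697642773389816), (0.057298094034194946, 0.058106571435928345), 18.895069122314453) circ ((0.6092944741249084, 0.024531133472919464), 0.029488977044820786) z 0.14479269093259794
```

View pics/wrist1.png

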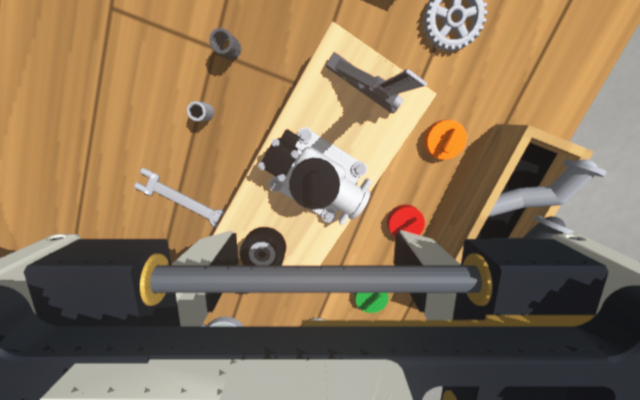

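The wrist view shows the black cap at (315,183) with its tab. The cap centre measures (0.609, 0.0246) and the top is at z 0.145. That lies between the top and scene estimates, so I descend.

>>> send_rows(series=[[0,-0.0013,0.034,0,0,0,0.5],[0,0,0.034,0,0,0,0.5],[0,0,0.034,0,0,0,0.5],[0,0,0.026,0,0,0,0.5],[0,0,0,0,0,0,0.5]])

```text
time: 2.7
tool_pos: [0.605, 0.028, 0.1604]
tool_rot: [-3.132, -0.005, 1.925]
contact_force: [-0.2, 1.2, -0.4]
opening: 0.0631
```

>>> send_rows(series=[[0,0,0,0,0,0,0.5],[0,0,0,0,0,0,0.5]])

```text
time: 2.87
tool_pos: [0.6101, 0.0269, 0.1681]
tool_rot: [3.138, 0.001, 1.924]
contact_force: [0.5, -0.6, 0.1]
opening: 0.0501
```

```bash
python3 snap.py 2 wrist; python3 go.py .609 .0245 .1485 1.922
```

```text
t 2.9167 pos [0.6104 0.0267 0.1685] rot [3.1375 0.0017 1.9232] F [ 1.1688 -0.024   0.9576] open 0.047468186183055365 q [-0.0818  0.5245  1.3315  0.0002  1.281  -0.4342]
tool delta [-0.0015 -0.0022  0.02  ] rows 0.47991461056169843 0.48414346901845773
1 x [-0.0015 -0.0022  0.02  ]
turn [0.0041 0.0017 0.0012]
```

View pics/wrist2.png

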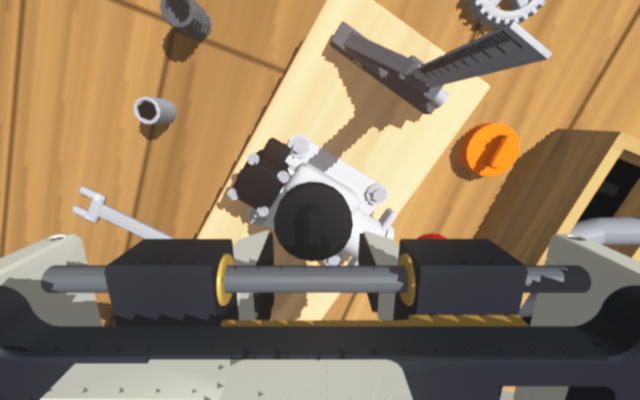

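The wrist view shows the cap between the half-closed fingers, centred at about (313,220). I continue slowly to tip z 0.149.

>>> send_rows(series=[[-0.0015,-0.0015,0.004,0,0,0,0.5],[0,0,0.004,0,0,0,0.5],[0,0,0.004,0,0,0,0.5],[0,0,0.003,0,0,0,0.5],[0,0,0,0,0,0,0.5]])

```text
time: 3.33
tool_pos: [0.608, 0.0241, 0.1499]
tool_rot: [-3.14, -0.001, 1.922]
contact_force: [-0.2, -0.2, 0.3]
opening: 0.046
```

>>> send_rows(series=[[0,0,0,0,0,0,0.5],[0,0,0,0,0,0,0.5],[0,0,0,0,0,0,0.5]])

```text
time: 3.58
tool_pos: [0.6085, 0.0241, 0.1509]
tool_rot: [3.141, 0.0, 1.922]
contact_force: [-0.1, 0.0, 0.0]
opening: 0.0459
```

```bash
python3 go.py .609 .0245 .1485 1.922
```

```text
t 3.5833 pos [0.6085 0.0241 0.1509] rot [3.1413 0.0001 1.9218] F [-0.1092  0.0442  0.012 ] open 0.04591665957625959 q [-0.0862  0.538   1.3589  0.0001  1.2444 -0.4372]
tool delta [0.0002 0.0006 0.0024] rows 0.05666631658787425 0.05838098044448729
1 x [0.0002 0.0006 0.0024]
turn [ 0.0003  0.0001 -0.0002]
```

>>> send_rows(newtons=20, series=[[0,0.0005,0.002,0,0,0,0.5],[0,0,0,0,0,0,1],[0,0,0,0,0,0,1],[0,0,0,0,0,0,1],[0,0,0,0,0,0,1]])

```text
time: 4.0
tool_pos: [0.6089, 0.0243, 0.1488]
tool_rot: [3.141, -0.0, 1.922]
contact_force: [0.4, -0.6, 0.1]
opening: 0.0237
```

>>> send_rows(series=[[0,0,0,0,0,0,1],[0,0,0,0,0,0,1],[0,0,0,0,0,0,1]])

```text
time: 4.25
tool_pos: [0.6089, 0.0243, 0.1487]
tool_rot: [3.141, -0.0, 1.922]
contact_force: [0.5, 0.1, 0.3]
opening: 0.0041
```

```bash
python3 go.py; python3 snap.py 3 wrist scene; python3 -c "
from h import *
crop(load('scene3'),260,130,420,260,5,'pics/s3.png')"
```

```text
t 4.25 pos [0.6089 0.0243 0.1487] rot [ 3.1415 -0.      1.9218] F [0.4568 0.1287 0.3071] open 0.004066747639200681 q [-0.0858  0.5406  1.3605  0.0001  1.2404 -0.4368]
```

View pics/s3.png

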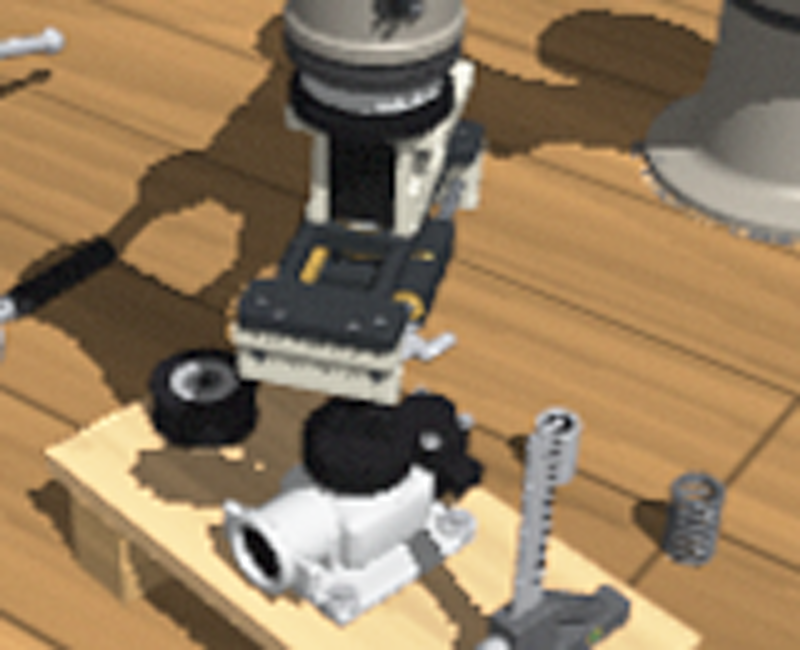

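View pics/wrist3.png

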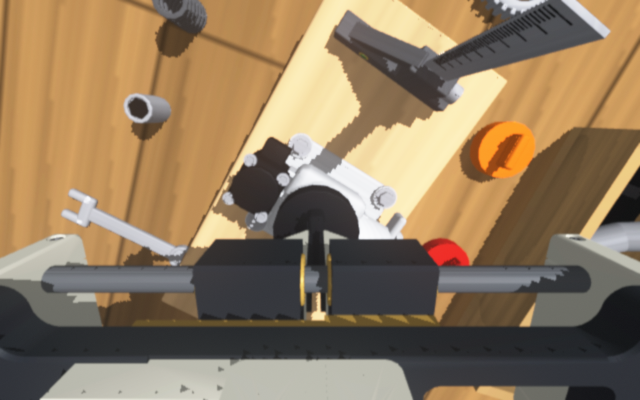

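>>> send_rows(series=[[0,0,0,0,0,0,1],[0,0,0,0,0,0,1],[0,0,0,0,0,0,1]])

```text
time: 4.6
tool_pos: [0.6089, 0.0243, 0.1487]
tool_rot: [3.142, -0.0, 1.922]
contact_force: [-0.5, -0.0, -0.1]
opening: 0.0007
```

```bash
python3 go.py; python3 snap.py 4 wrist; python3 -c "
from h import *
crop(load('wrist4'),240,160,400,280,5,'pics/w4.png')
W=cloud(load('wrist4'))
for u in range(290,345,3): print(u,np.round(W[[205,225,238,245],u],3).tolist())"
```

```text
t 4.6 pos [0.6089 0.0243 0.1487] rot [ 3.1416 -0.0001  1.9218] F [-0.4596 -0.0311 -0.0844] open 0.000741941770630953 q [-0.0858  0.5406  1.3605  0.0001  1.2405 -0.4368]
290 [[0.586, 0.037, 0.144], [0.591, 0.024, 0.144], [0.592, 0.031, 0.182], [0.588, 0.057, 0.245]]
293 [[0.588, 0.038, 0.145], [0.593, 0.025, 0.145], [0.593, 0.032, 0.181], [0.589, 0.057, 0.246]]
296 [[0.59, 0.039, 0.145], [0.595, 0.025, 0.144], [0.595, 0.032, 0.182], [0.59, 0.058, 0.246]]
299 [[0.592, 0.039, 0.145], [0.596, 0.026, 0.144], [0.596, 0.033, 0.181], [0.591, 0.058, 0.247]]
302 [[0.594, 0.04, 0.145], [0.598, 0.027, 0.144], [0.598, 0.034, 0.182], [0.592, 0.058, 0.246]]
305 [[0.595, 0.041, 0.145], [0.6, 0.027, 0.144], [0.599, 0.034, 0.182], [0.593, 0.059, 0.246]]
308 [[0.597, 0.042, 0.146], [0.6, 0.035, 0.162], [0.601, 0.035, 0.181], [0.601, 0.035, 0.19]]
311 [[0.599, 0.042, 0.144], [0.602, 0.036, 0.164], [0.603, 0.034, 0.178], [0.603, 0.034, 0.188]]
314 [[0.601, 0.043, 0.146], [0.604, 0.036, 0.163], [0.604, 0.034, 0.178], [0.604, 0.035, 0.188]]
317 [[0.603, 0.043, 0.145], [0.605, 0.037, 0.163], [0.606, 0.035, 
[... 193 characters left out ...]
 0.181], [0.608, 0.037, 0.19]]
326 [[0.608, 0.045, 0.145], [0.613, 0.032, 0.145], [0.61, 0.038, 0.181], [0.599, 0.06, 0.245]]
329 [[0.61, 0.046, 0.144], [0.615, 0.033, 0.145], [0.611, 0.039, 0.183], [0.6, 0.061, 0.246]]
332 [[0.612, 0.047, 0.145], [0.617, 0.034, 0.145], [0.613, 0.039, 0.183], [0.6, 0.062, 0.246]]
335 [[0.614, 0.047, 0.145], [0.619, 0.034, 0.144], [0.614, 0.039, 0.181], [0.601, 0.061, 0.245]]
338 [[0.616, 0.048, 0.145], [0.621, 0.035, 0.145], [0.616, 0.04, 0.182], [0.602, 0.063, 0.247]]
341 [[0.618, 0.049, 0.144], [0.623, 0.036, 0.144], [0.617, 0.041, 0.181], [0.603, 0.062, 0.246]]
344 [[0.619, 0.05, 0.146], [0.625, 0.036, 0.145], [0.628, 0.028, 0.145], [0.604, 0.063, 0.246]]
```

View pics/w4.png

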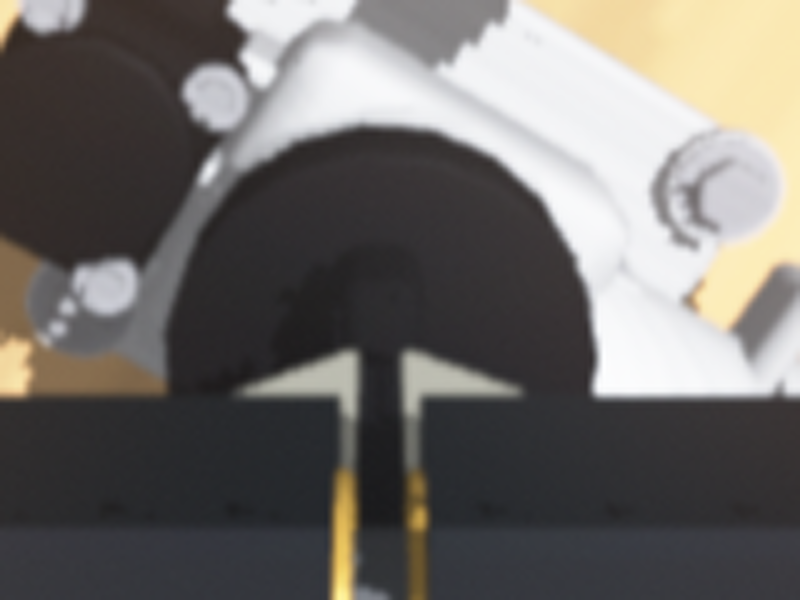

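```bash
python3 -c "
from h import *
W=cloud(load('wrist4'))
for u in (312,316,300): 
  print(u)
  for v in range(216,262,2): print(v,np.round(W[v,u],4).tolist(), load('wrist4')['color'][v,u] if 0 else '')"; python3 - <<'E'
import sys;sys.path.insert(0,'.')
from h import *
W=cloud(load('scene3'))
# points of gripper near cap: low z part
m=np.all((W>[.56,-.03,.14])&(W<[.66,.08,.3]),-1)
v,u=np.where(m);print(u.min(),u.max(),v.min(),v.max())
for vv in range(v.min(),v.max(),2):
    uu=u[v==vv];print(vv,[(int(k),*np.round(W[vv,k],3)) for k in uu[::6]])
E
```

```text
312
216 [0.6005, 0.0408, 0.1621] 
218 [0.6008, 0.0399, 0.1631] 
220 [0.6013, 0.0386, 0.1627] 
222 [0.6018, 0.0372, 0.1623] 
224 [0.6023, 0.0359, 0.1618] 
226 [0.6025, 0.0352, 0.1633] 
228 [0.603, 0.034, 0.1632] 
230 [0.6036, 0.0322, 0.1618] 
232 [0.6039, 0.0313, 0.1625] 
234 [0.6031, 0.0338, 0.172] 
236 [0.6032, 0.0336, 0.1746] 
238 [0.6031, 0.0341, 0.1786] 
240 [0.6031, 0.0341, 0.1811] 
242 [0.603, 0.0345, 0.1848] 
244 [0.6032, 0.0341, 0.1862] 
246 [0.6031, 0.0343, 0.1893] 
248 [0.6033, 0.0339, 0.1907] 
250 [0.603, 0.0347, 0.1949] 
252 [0.6032, 0.0344, 0.1964] 
254 [0.6033, 0.0342, 0.198] 
256 [0.6033, 0.0341, 0.2] 
258 [0.6034, 0.034, 0.2019] 
260 [0.6032, 0.0346, 0.2051] 
316
216 [0.6028, 0.0414, 0.1615] 
218 [0.6031, 0.0406, 0.1629] 
220 [0.6036, 0.0393, 0.1625] 
222 [0.604, 0.0382, 0.1625] 
224 [0.6046, 0.0366, 0.1617] 
226 [0.6048, 0.0359, 0.1628] 
228 [0.6053, 0.0347, 0.1629] 
230 [0.6058, 0.0333, 0.1625] 
232 [0.6061, 0.0324, 0.1632] 
234 [0.6052, 0.0348, 0.1727] 
236 [0.6052, 0.0346, 0.1752] 
238 [0.6052, 0.0347, 0.1782] 
240 [0.6055, 0.034, 0.1791] 
242 [0.6052, 0.0348, 0.1
[... 6194 characters left out ...]
float64(0.635), np.float64(0.008), np.float64(0.142)), (326, np.float64(0.628), np.float64(0.023), np.float64(0.145)), (332, np.float64(0.621), np.float64(0.036), np.float64(0.146)), (338, np.float64(0.613), np.float64(0.049), np.float64(0.147))]
222 [(321, np.float64(0.638), np.float64(0.014), np.float64(0.14)), (327, np.float64(0.635), np.float64(0.03), np.float64(0.146)), (333, np.float64(0.625), np.float64(0.042), np.float64(0.146)), (339, np.float64(0.615), np.float64(0.053), np.float64(0.145))]
224 [(325, np.float64(0.64), np.float64(0.028), np.float64(0.142)), (331, np.float64(0.635), np.float64(0.042), np.float64(0.146)), (338, np.float64(0.619), np.float64(0.053), np.float64(0.14))]
```

```bash
python3 - <<'E'
from h import *
np.set_printoptions(precision=4,suppress=True)
for n,tz in(("wrist0",.203),("wrist1",.2926),("wrist2",.1685),("wrist4",.1487)):
    d=load(n);W=cloud(d);z=d["range_z"]
    # near things in the lower-mid image: finger faces
    m=(z>0.05)&(z<.24);m[:225]=0;m[330:]=0;m[:,:170]=0;m[:,460:]=0
    print(n,"cam z-tcp",d["T"][2,3]-tz,"lowest near pts rel tcp",np.sort(W[m][:,2])[:5]-tz,"range hist")
    vv,uu=np.where(m);k=np.argsort(W[m][:,2])[:3];print(list(zip(uu[k],vv[k])),z[m][k])
E
```

```text
wrist0 cam z-tcp 0.1799693074498796 lowest near pts rel tcp [0.0209 0.0212 0.0213 0.0215 0.0215] range hist
[(np.int64(234), np.int64(233)), (np.int64(236), np.int64(237)), (np.int64(396), np.int64(233))] [0.171  0.1714 0.1705]
wrist1 cam z-tcp 0.17924204981461594 lowest near pts rel tcp [0.0206 0.0206 0.0207 0.0209 0.0209] range hist
[(np.int64(394), np.int64(248)), (np.int64(395), np.int64(236)), (np.int64(238), np.int64(261))] [0.1729 0.1707 0.1752]
wrist2 cam z-tcp 0.17935856662458907 lowest near pts rel tcp [-0.026  -0.0255 -0.0255 -0.0255 -0.0254] range hist
[(np.int64(330), np.int64(232)), (np.int64(302), np.int64(239)), (np.int64(281), np.int64(230))] [0.2205 0.2215 0.2194]
wrist4 cam z-tcp 0.17986494582982543 lowest near pts rel tcp [-0.0446 -0.0446 -0.0445 -0.0442 -0.0441] range hist
[(np.int64(381), np.int64(225)), (np.int64(383), np.int64(226)), (np.int64(385), np.int64(228))] [0.2393 0.2395 0.2399]
```

The fingers shut without catching the tab. The wrist depth shows the finger tips about 21 mm above the reported TCP in every picture, so I use that tip offset. I'll open, go down in small steps watching the force, and grip again.

>>> send_rows(series=[[0,0,0,0,0,0,0.5],[0,0,0,0,0,0,0.5],[0,0,0,0,0,0,0.5],[0,0,0,0,0,0,0.5],[0,0,0,0,0,0,0.5]])

```text
time: 5.07
tool_pos: [0.6089, 0.0243, 0.1487]
tool_rot: [3.141, -0.0, 1.922]
contact_force: [-0.6, -0.8, -0.7]
opening: 0.0293
```

>>> send_rows(series=[[0,0,0.003,0,0,0,0.5],[0,0,0.003,0,0,0,0.5],[0,0,0.003,0,0,0,0.5],[0,0,0,0,0,0,0.5]])

```text
time: 5.4
tool_pos: [0.6083, 0.0243, 0.1387]
tool_rot: [-3.14, -0.001, 1.922]
contact_force: [0.4, -0.1, 0.9]
opening: 0.0457
```

>>> send_rows(series=[[0,0,0.003,0,0,0,0.5],[0,0,0.003,0,0,0,0.5],[0,0,0.003,0,0,0,0.5],[0,0,0,0,0,0,0.5]])

```text
time: 5.73
tool_pos: [0.6084, 0.0244, 0.1299]
tool_rot: [-3.14, -0.001, 1.922]
contact_force: [-0.6, -0.3, 0.3]
opening: 0.0455
```

```bash
python3 go.py .609 .0245 .1275 1.922; python3 snap.py 5 wrist
```

```text
t 5.7333 pos [0.6084 0.0244 0.1299] rot [-3.1405 -0.0006  1.9218] F [-0.5542 -0.3448  0.2529] open 0.04548111971831071 q [-0.0858  0.5577  1.3855  0.0001  1.1996 -0.4368]
tool delta [-0.0001  0.0006  0.0024] rows 0.056995143558682466 0.05862232674003094
1 x [-0.0001  0.0006  0.0024]
turn [-0.0011 -0.0006 -0.0002]
```

View pics/wrist5.png

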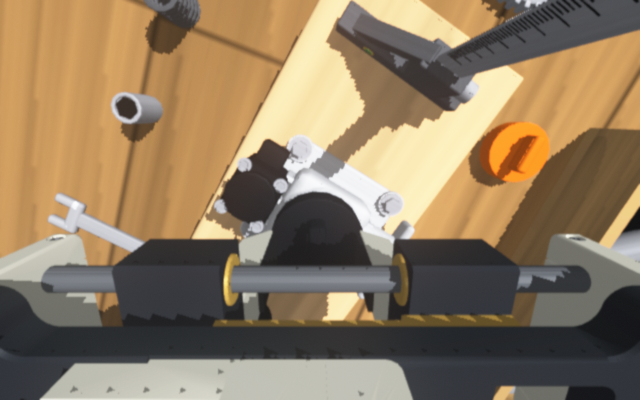

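There is no contact at reported z 0.130, below the cap top, so the offset is confirmed. I go down 2 mm more and grip.

>>> send_rows(newtons=20, series=[[0,0.0005,0.002,0,0,0,0.5],[0,0,0,0,0,0,1],[0,0,0,0,0,0,1],[0,0,0,0,0,0,1],[0,0,0,0,0,0,1]])

```text
time: 6.2
tool_pos: [0.6094, 0.0245, 0.1288]
tool_rot: [3.141, 0.0, 1.922]
contact_force: [0.2, -1.0, -0.4]
opening: 0.0234
```

>>> send_rows(series=[[0,0,0,0,0,0,1],[0,0,0,0,0,0,1],[0,0,0,0,0,0,1]])

```text
time: 6.45
tool_pos: [0.6094, 0.0245, 0.1288]
tool_rot: [3.141, -0.0, 1.922]
contact_force: [-0.1, -0.0, 0.0]
opening: 0.01
```

The opening of 10.0 mm matches the tab. I lift.

>>> send_rows(series=[[0,0,-0.008,0,0,0,1],[0,0,-0.012,0,0,0,1],[0,0,-0.02,0,0,0,1],[0,0,-0.03,0,0,0,1],[0,0,-0.03,0,0,0,1]])

```text
time: 6.87
tool_pos: [0.6088, 0.0245, 0.2298]
tool_rot: [-3.14, -0.001, 1.922]
contact_force: [0.0, -0.6, -0.5]
opening: 0.0101
```

>>> send_rows(series=[[0,0,-0.03,0,0,0,1],[0,0,-0.02,0,0,0,1],[0,0,0,0,0,0,1]])

```text
time: 7.12
tool_pos: [0.6111, 0.0244, 0.2848]
tool_rot: [3.133, 0.004, 1.922]
contact_force: [0.3, -0.3, -0.5]
opening: 0.01
```

```bash
python3 go.py .553 .3594 .28 1.922; python3 snap.py 6 wrist scene;python3 -c "
from h import *
crop(load('scene6'),240,100,440,250,4,'pics/s6.png')"
```

```text
t 7.1167 pos [0.6111 0.0244 0.2848] rot [3.1326 0.0041 1.9218] F [ 0.3156 -0.3237 -0.4714] open 0.00997153247322684 q [-0.0854  0.4592  1.1227  0.0001  1.5497 -0.4365]
tool delta [0.3346 0.0606 0.004 ] rows 8.02403953688225 8.155110183606972
9 x [0.0372 0.0067 0.0004]
turn [ 0.009   0.0041 -0.0001]
```

View pics/s6.png

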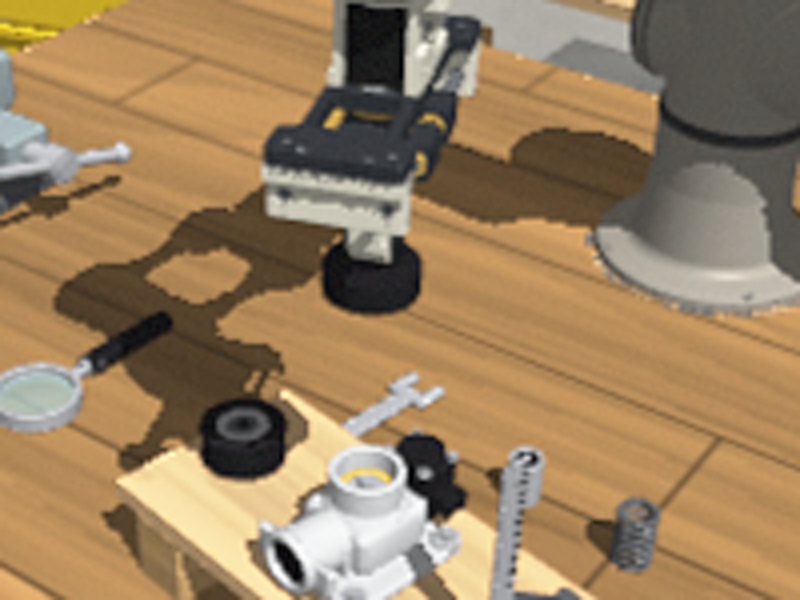

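View pics/wrist6.png

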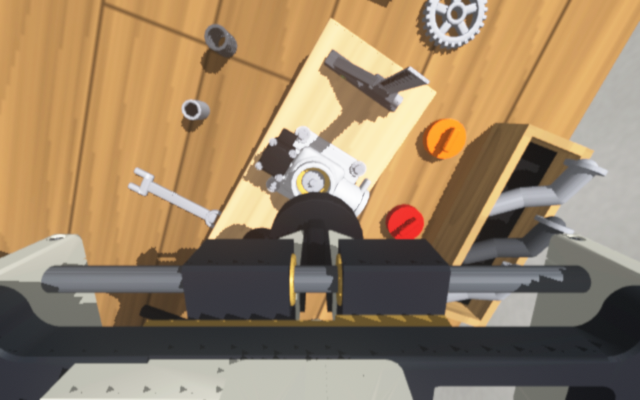

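The cap is held and clear, the neck is open (wrist view, brass ring at (312,183)), and the scene crop shows the cap hanging level at (372,275). I measure the neck rim from these pictures and carry the cap to the tray.

>>> send_rows(series=[[0.02,0.0036,0,0,0,0,1],[0.0372,0.0067,0,0,0,0,1],[0.0372,0.0067,0,0,0,0,1],[0.0372,0.0067,0,0,0,0,1],[0.0372,0.0067,0,0,0,0,1]])

```text
time: 7.63
tool_pos: [0.5786, 0.1947, 0.2768]
tool_rot: [-3.138, -0.001, 1.921]
contact_force: [0.5, 0.2, 0.0]
opening: 0.0098
```

>>> send_rows(series=[[0.0372,0.0067,0,0,0,0,1],[0.0372,0.0067,0,0,0,0,1],[0.0372,0.0067,0,0,0,0,1],[0.0372,0.0067,0,0,0,0,1],[0.0172,0.003,0,0,0,0,1]])

```text
time: 8.05
tool_pos: [0.5483, 0.3637, 0.2763]
tool_rot: [-3.138, -0.001, 1.925]
contact_force: [-0.2, 0.5, -0.2]
opening: 0.0098
```

>>> send_rows(series=[[0,0,0.02,0,0,0,1],[0,0,0.04,0,0,0,1],[0,0,0.04,0,0,0,1],[0,0,0.04,0,0,0,1],[0,0,0.03,0,0,0,1]])

```text
time: 8.47
tool_pos: [0.548, 0.3584, 0.1033]
tool_rot: [-3.135, 0.001, 1.922]
contact_force: [0.0, 0.5, -1.1]
opening: 0.0099
```

>>> send_rows(series=[[0,0,0.02,0,0,0,1],[0,0,0.015,0,0,0,1],[0,0,0.01,0,0,0,1],[0,0,0,0,0,0,1],[0,0,0,0,0,0,1]])

```text
time: 8.88
tool_pos: [0.5503, 0.3594, 0.0631]
tool_rot: [-3.14, 0.0, 1.922]
contact_force: [0.2, -0.0, -0.2]
opening: 0.0096
```

```bash
python3 go.py .553 .3594 .006 1.922; python3 snap.py 7 wrist top; python3 - <<'E'
from m import *
for n in("wrist6","scene6"):
    W=cloud(load(n));t=box(W,[.57,-.015,.135],[.65,.065,.15])
    t=t[np.hypot(t[:,0]-.609,t[:,1]-.0246)<.033]
    z=np.percentile(t[:,2],90);t=t[t[:,2]>z-.003]
    A=np.c_[2*t[:,:2],np.ones(len(t))];s=np.linalg.lstsq(A,(t[:,:2]**2).sum(1),rcond=None)[0]
    print(n,len(t),"rim circ",cv2.minEnclosingCircle(t[:,:2].astype('float32')),"lsq",s[:2],"z",np.median(t[:,2]))
    t=box(W,[.62,.12,.2],[.68,.17,.25])
    if len(t): print("blade zmax",np.sort(t[:,2])[-5:])
crop(load('top7'),120,140,320,290,4,'pics/t7.png')
E
```

```text
t 8.8833 pos [0.5503 0.3594 0.0631] rot [-3.14    0.0001  1.9218] F [ 0.2256 -0.0121 -0.1528] open 0.009616533704464697 q [0.462  0.7084 1.3006 0.     1.1343 0.1109]
tool delta [-0.0009  0.0026  0.0571] rows 1.368308029501163 1.3699314225527208
2 x [-0.0004  0.0013  0.0285]
turn [-0.0016  0.0001 -0.0002]
wrist6 372 rim circ ((0.6090071201324463, 0.024552686139941216), 0.024898545816540718) lsq [0.60892089 0.02486582] z 0.14143832002695503
blade zmax [0.23286331 0.23311559 0.23360286 0.23362212 0.23387204]
scene6 79 rim circ ((0.6117035746574402, 0.025620218366384506), 0.025416094809770584) lsq [0.61162806 0.02554144] z 0.14332747899315978
blade zmax [0.23372254 0.23389755 0.23389997 0.23575007 0.23578611]
```

View pics/t7.png

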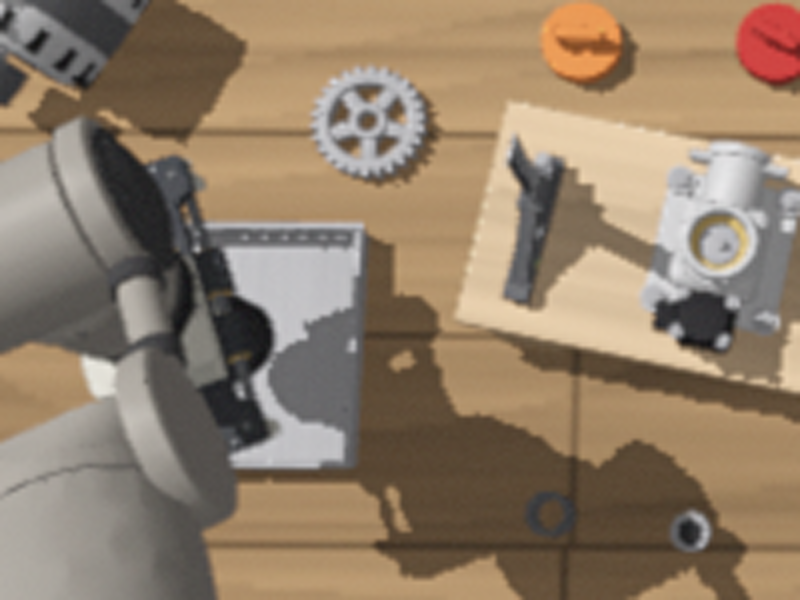

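View pics/wrist7.png

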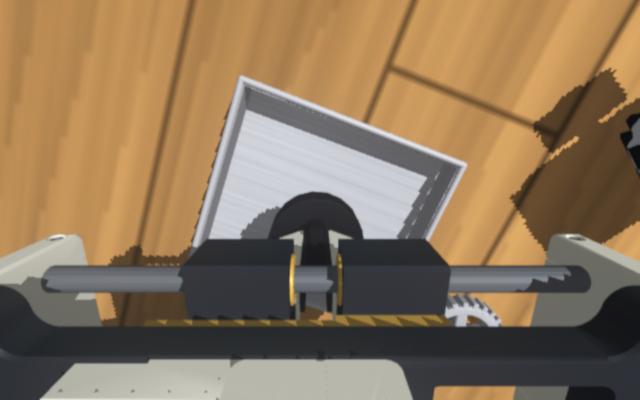

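The cap hangs over the middle of the tray: the wrist view shows the tray walls around it, and the tray centre is about (0.553, 0.359). I lower it.

>>> send_rows(series=[[0,0.0015,0.015,0,0,0,1],[0,0,0.015,0,0,0,1],[0,0,0.012,0,0,0,1],[0,0,0.008,0,0,0,1],[0,0,0.003,0,0,0,1]])

```text
time: 9.4
tool_pos: [0.5517, 0.3599, 0.0098]
tool_rot: [-3.14, 0.0, 1.922]
contact_force: [-0.3, -0.3, -0.3]
opening: 0.0099
```

>>> send_rows(series=[[0,0,0.001,0,0,0,1],[0,0,0,0,0,0,1]])

```text
time: 9.57
tool_pos: [0.5525, 0.3602, 0.0101]
tool_rot: [3.141, -0.0, 1.922]
contact_force: [0.2, 0.2, -0.5]
opening: 0.0096
```

>>> send_rows(series=[[0,0,0.002,0,0,0,1],[0,0,0.0015,0,0,0,1],[0,0,0,0,0,0,1]])

```text
time: 9.82
tool_pos: [0.5522, 0.3601, 0.0064]
tool_rot: [3.141, -0.0, 1.922]
contact_force: [-0.7, 1.0, -0.4]
opening: 0.0098
```

>>> send_rows(series=[[0,0,0.001,0,0,0,1],[0,0,0,0,0,0,1]])

```text
time: 9.98
tool_pos: [0.5522, 0.3601, 0.0053]
tool_rot: [3.141, -0.0, 1.922]
contact_force: [0.1, -0.2, -1.2]
opening: 0.0098
```

>>> send_rows(series=[[0,0,0.001,0,0,0,1],[0,0,0,0,0,0,1]])

```text
time: 10.15
tool_pos: [0.5523, 0.3602, 0.005]
tool_rot: [3.141, -0.0, 1.922]
contact_force: [-1.8, -0.8, 4.6]
opening: 0.0097
```

>>> send_rows(series=[[0,0,0.001,0,0,0,1],[0,0,0,0,0,0,1]])

```text
time: 10.32
tool_pos: [0.5523, 0.3602, 0.005]
tool_rot: [3.141, -0.0, 1.922]
contact_force: [-3.1, -1.9, 11.4]
opening: 0.0097
```

Contact with the tray floor. I back off 2 mm, open part way, and rise.

>>> send_rows(series=[[0,0,-0.002,0,0,0,1],[0,0,0,0,0,0,0.5],[0,0,0,0,0,0,0.5],[0,0,0,0,0,0,0.5],[0,0,0,0,0,0,0.5]])

```text
time: 10.73
tool_pos: [0.552, 0.3601, 0.0049]
tool_rot: [-3.141, -0.0, 1.922]
contact_force: [-1.0, -0.1, -0.0]
opening: 0.0317
```

>>> send_rows(series=[[0,0,-0.01,0,0,0,0.5],[0,0,-0.02,0,0,0,0.5],[0,0,-0.035,0,0,0,0.5],[0,0,-0.04,0,0,0,0.5],[0,0,-0.04,0,0,0,0.5]])

```text
time: 11.15
tool_pos: [0.5516, 0.3599, 0.152]
tool_rot: [-3.141, 0.0, 1.922]
contact_force: [1.0, 1.6, 0.4]
opening: 0.0459
```

>>> send_rows(series=[[0,0,-0.04,0,0,0,0],[0,0,-0.04,0,0,0,0],[0,0,-0.03,0,0,0,0]])

```text
time: 11.4
tool_pos: [0.5524, 0.3603, 0.2653]
tool_rot: [3.137, -0.001, 1.922]
contact_force: [1.2, -0.2, -0.5]
opening: 0.0612
```

```bash
python3 snap.py 8 wrist; python3 go.py .477 -.331 .28 0
```

```text
t 11.45 pos [0.5541 0.3612 0.2715] rot [ 3.1273 -0.0017  1.9219] F [-0.9979 -1.0929  3.9893] open 0.06556697380062307 q [0.4618 0.5661 0.9813 0.0001 1.5798 0.1107]
tool delta [-0.6234 -0.3103 -0.014 ] rows 14.949738731672 16.70264247046594
18 x [-0.0346 -0.0172 -0.0008]
turn [ 0.008  -0.0149  1.9218]
```

View pics/wrist8.png

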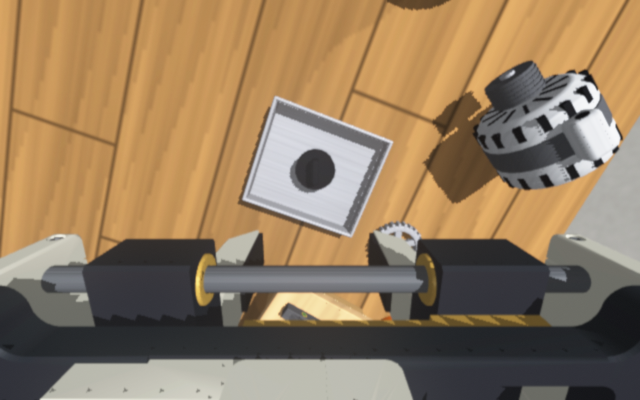

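The cap sits in the middle of the tray at (314,168), released. Now I measure the magnifier.

```bash
python3 - <<'E'
from m import *
np.set_printoptions(precision=4,suppress=True)
for n in("top0","scene0"):
    d=load(n);W=cloud(d);c=d["color"].astype(int).sum(-1)
    b=np.all((W>[.38,-.42,.004])&(W<[.62,-.27,.03]),-1)
    m=b&(c<150)
    nn,l,st,ce=cv2.connectedComponentsWithStats(m.astype('uint8'));i=1+st[1:,4].argmax();h=W[l==i]
    C,v,s=pca(h[:,:2]);v=v*np.sign(v[0]);a=(h[:,:2]-C)@v
    print(n,"handle n",len(h),"mid",C+v*(a.max()+a.min())/2,"dir",v,np.degrees(np.arctan2(v[1],v[0])),"len",np.ptp(a),"wid",np.ptp((h[:,:2]-C)@[-v[1],v[0]]),"z",np.median(h[:,2]))
    p=C+v*((a.max()+a.min())/2+.104);print("  lens pred",p,"grip pred",p-v*.08)
    r=W[b&(c>250)];r=r[np.hypot(*(r[:,:2]-p).T)<.045]
    r=r[r[:,2]>.008];print("  lens circ",cv2.minEnclosingCircle(r[:,:2].astype('float32')),len(r))
E
```

```text
top0 handle n 206 mid [ 0.4531 -0.3304] dir [ 0.997  -0.0777] -4.453578001807905 len 0.09408747062003014 wid 0.01899649257589261 z 0.014673469930330807
  lens pred [ 0.5568 -0.3385] grip pred [ 0.477  -0.3323]
  lens circ ((0.5543225407600403, -0.3390766978263855), 0.042232945561409) 440
scene0 handle n 100 mid [ 0.4578 -0.3244] dir [ 0.9969 -0.0789] -4.524303018001096 len 0.08997527152266896 wid 0.018807569853283412 z 0.014925706688261264
  lens pred [ 0.5615 -0.3326] grip pred [ 0.4817 -0.3263]
  lens circ ((0.5601303577423096, -0.33420753479003906), 0.041881315410137177) 289
```

>>> send_rows(series=[[-0.01,-0.005,0,0,0,0,0],[-0.034,-0.017,0,0,0,0,0],[-0.034,-0.017,0,0,0,0,0],[-0.034,-0.017,0,0,0,0,0],[-0.034,-0.017,0,0,0,0,0]])

```text
time: 11.87
tool_pos: [0.533, 0.1965, 0.2605]
tool_rot: [3.141, 0.0, 1.923]
contact_force: [1.3, 0.3, 0.1]
opening: 0.0912
```

>>> send_rows(series=[[-0.034,-0.017,0,0,0,0,0],[-0.034,-0.017,0,0,0,0,0],[-0.034,-0.017,0,0,0,0,0],[-0.034,-0.017,0,0,0,0,0],[-0.034,-0.017,0,0,0,0,0]])

```text
time: 12.28
tool_pos: [0.5117, 0.0074, 0.2607]
tool_rot: [3.141, 0.0, 1.922]
contact_force: [0.2, -0.4, 0.1]
opening: 0.0919
```

>>> send_rows(series=[[-0.034,-0.017,0,0,0,0,0],[-0.034,-0.017,0,0,0,0,0],[-0.034,-0.017,0,0,0,0,0],[-0.034,-0.017,0,0,0,0,0],[-0.034,-0.017,0,0,0,0,0]])

```text
time: 12.7
tool_pos: [0.4904, -0.1816, 0.2608]
tool_rot: [3.141, 0.0, 1.922]
contact_force: [1.8, 0.5, -0.5]
opening: 0.0921
```

>>> send_rows(series=[[0,0,0,0,0,0.12,0],[0,0,0,0,0,0.12,0],[0,0,0,0,0,0.12,0],[0,0,0,0,0,0.12,0],[0,0,0,0,0,0.12,0]])

```text
time: 13.12
tool_pos: [0.4908, -0.1799, 0.2605]
tool_rot: [3.141, -0.0, 1.315]
contact_force: [-0.6, -0.2, 0.6]
opening: 0.0916
```

>>> send_rows(series=[[0,0,0,0,0,0.12,0],[0,0,0,0,0,0.12,0],[0,0,0,0,0,0.12,0],[0,0,0,0,0,0.12,0],[0,0,0,0,0,0.12,0]])

```text
time: 13.53
tool_pos: [0.4909, -0.1797, 0.2606]
tool_rot: [3.141, -0.0, 0.716]
contact_force: [0.9, -0.3, -0.1]
opening: 0.0921
```

>>> send_rows(series=[[0,0,0,0,0,0.12,0],[0,0,0,0,0,0.12,0],[0,0,0,0,0,0.12,0],[0,0,0,0,0,0.12,0],[0,0,0,0,0,0.12,0]])

```text
time: 13.95
tool_pos: [0.4909, -0.1798, 0.2606]
tool_rot: [3.141, -0.0, 0.116]
contact_force: [0.4, -0.1, 0.4]
opening: 0.0923
```

```bash
python3 go.py .477 -.331 .27 -0.07
```

```text
t 13.95 pos [ 0.4909 -0.1798  0.2606] rot [ 3.1415 -0.0003  0.1158] F [ 0.3954 -0.088   0.3586] open 0.09225164040505028 q [-0.4977  0.2994  1.4275  0.0001  1.4144  0.9572]
tool delta [-0.0313  0.1486 -0.0094] rows 3.564154635931085 3.649359845552602
4 x [-0.0078  0.0372 -0.0024]
turn [ 0.0001 -0.0004  0.1858]
```

>>> send_rows(series=[[0,0,0,0,0,0.0975,0],[0,0,0,0,0,0.0975,0],[0,0.0374,0.02,0,0,0,0],[0,0.0374,0.03,0,0,0,0],[0,0.0374,0.03,0,0,0,0]])

```text
time: 14.37
tool_pos: [0.4839, -0.2824, 0.1888]
tool_rot: [3.14, -0.003, -0.072]
contact_force: [0.7, 0.0, -0.3]
opening: 0.0918
```

>>> send_rows(series=[[0,0.0374,0.03,0,0,0,0],[0,0,0,0,0,0,0.3],[0,0,0,0,0,0,0.3],[0,0,0,0,0,0,0.3]])

```text
time: 14.7
tool_pos: [0.4814, -0.3134, 0.163]
tool_rot: [-3.141, -0.001, -0.074]
contact_force: [0.4, -0.0, 0.5]
opening: 0.0762
```

```bash
python3 snap.py 9 wrist top; python3 go.py .479 -.329 .03 -0.079; cat >lp.py <<'E'
from m import *
import sys
np.set_printoptions(precision=4,suppress=True)
d=load(sys.argv[1]);W=cloud(d);c=d["color"].astype(int).sum(-1)
b=np.all((W>[.38,-.42,.004])&(W<[.62,-.27,.03]),-1)
m=b&(c<170)
nn,l,st,ce=cv2.connectedComponentsWithStats(m.astype('uint8'));i=1+st[1:,4].argmax();h=W[l==i]
C,v,s=pca(h[:,:2]);v=v*np.sign(v[0]);a=(h[:,:2]-C)@v
print("handle n",len(h),ce[i],"front end",C+v*a.max(),"dir",v,np.arctan2(v[1],v[0]),"len",np.ptp(a),"wid",np.ptp((h[:,:2]-C)@[-v[1],v[0]]),"z",np.median(h[:,2]))
p=C+v*a.max();print("grip from front end",p-v*.027)
r=W[b&(W[...,0]>.5)];r=r[np.abs((r[:,:2]-p)@[-v[1],v[0]])<.05];a=(r[:,:2]-p)@v; q=r[a>.013]
print("lens circ",cv2.minEnclosingCircle(q[:,:2].astype('float32')),len(q),np.median(q[:,2]))
E
python3 lp.py wrist9
```

```text
t 14.8 pos [ 0.4821 -0.313   0.164 ] rot [ 3.1405 -0.0022 -0.072 ] F [ 0.355  -0.7322  0.6401] open 0.06802697106065472 q [-0.7094  0.4639  1.4472  0.0004  1.228   0.9333]
tool delta [-0.0022  0.016   0.134 ] rows 3.2129428941598173 3.2363047446781423
4 x [-0.0006  0.004   0.0335]
turn [ 0.0011 -0.0022  0.007 ]
handle n 993 [333.3212 203.3223] front end [ 0.5032 -0.3348] dir [ 0.9958 -0.0916] -0.09171398920877445 len 0.09250630702577493 wid 0.016969151321949365 z 0.014617934812634403
grip from front end [ 0.4763 -0.3324]
lens circ ((0.5571785569190979, -0.336751788854599), 0.04063457250595093) 4121 0.009853216781237295
```

View pics/wrist9.png

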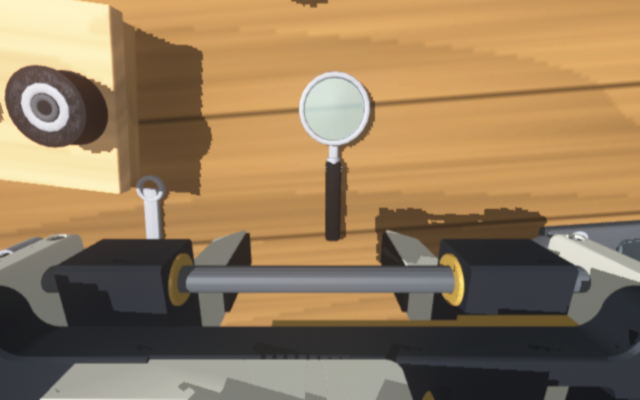

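The wrist view shows the magnifier with its rim at (335,107) and handle from (333,165) to (333,240). The grip point is about (0.477, -0.3315) and the yaw -0.08. I align and descend.

>>> send_rows(series=[[-0.0037,0.0188,0.02,0,0,0.008,0.4],[0,0,0.03,0,0,0,0.4],[0,0,0.03,0,0,0,0.4],[0,0,0.03,0,0,0,0.4],[0,0,0.02,0,0,0,0.4]])

```text
time: 15.22
tool_pos: [0.4763, -0.3307, 0.0314]
tool_rot: [-3.141, 0.0, -0.08]
contact_force: [0.5, -0.1, -0.1]
opening: 0.0549
```

>>> send_rows(series=[[0,0,0.01,0,0,0,0.4],[0,0,0,0,0,0,0.4],[0,0,0,0,0,0,0.4]])

```text
time: 15.47
tool_pos: [0.4772, -0.3321, 0.0236]
tool_rot: [3.141, -0.001, -0.08]
contact_force: [0.1, -0.3, 0.3]
opening: 0.0549
```

```bash
python3 snap.py 10 wrist; python3 go.py .477 -.3315 -.017 -0.08; python3 lp.py wrist10
```

```text
t 15.5167 pos [ 0.4775 -0.3326  0.0243] rot [ 3.1397 -0.0026 -0.0804] F [0.6708 0.3654 0.6745] open 0.05519430813419637 q [-0.7402  0.6347  1.5803  0.0002  0.9233  0.9109]
tool delta [-0.0007 -0.0011  0.0413] rows 0.9893934328687815 0.989892126253052
2 x [-0.0003 -0.0006  0.0206]
turn [ 0.0019 -0.0026 -0.0004]
handle n 1863 [317.0177 228.1057] front end [ 0.5043 -0.3338] dir [ 0.9964 -0.0846] -0.08474619792802074 len 0.05762882220162417 wid 0.017926689658346 z 0.01454456003493984
grip from front end [ 0.4774 -0.3315]
lens circ ((0.5574443340301514, -0.3380650281906128), 0.040436893701553345) 12699 0.00984839236533136
```

View pics/wrist10.png

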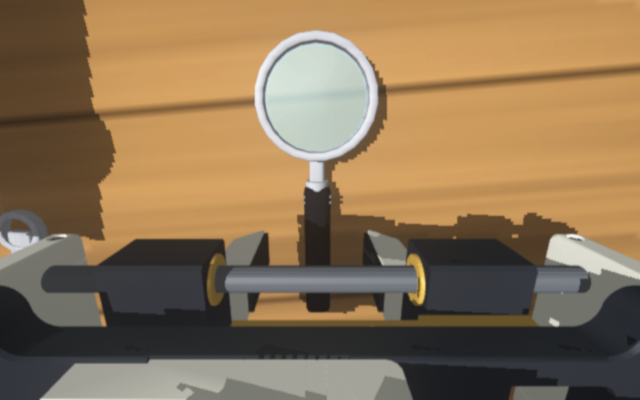

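Aligned, with the handle midway between the fingers at (317,225). I descend.

>>> send_rows(series=[[0,0,0.01,0,0,0,0.4],[0,-0.0005,0.012,0,0,0,0.4],[0,0,0.008,0,0,0,0.4],[0,0,0.004,0,0,0,0.4],[0,0,0,0,0,0,0.4]])

```text
time: 15.93
tool_pos: [0.4759, -0.3314, -0.0123]
tool_rot: [-3.141, 0.001, -0.081]
contact_force: [-1.0, -0.3, 0.9]
opening: 0.055
```

>>> send_rows(series=[[0,0,0.002,0,0,0,0.4],[0,0,0.002,0,0,0,0.4],[0,0,0,0,0,0,0.4]])

```text
time: 16.18
tool_pos: [0.4763, -0.3318, -0.0156]
tool_rot: [3.142, -0.0, -0.081]
contact_force: [0.1, -0.4, -0.6]
opening: 0.0551
```

```bash
python3 go.py .477 -.3315 -.017 -0.08
```

```text
t 16.1833 pos [ 0.4763 -0.3318 -0.0156] rot [ 3.1415 -0.0003 -0.0812] F [ 0.0624 -0.407  -0.6199] open 0.05507617839202002 q [-0.7404  0.6917  1.6071  0.0001  0.8425  0.9115]
tool delta [ 0.0007 -0.0003  0.0014] rows 0.03299747124797185 0.03732788998307967
1 x [ 0.0007 -0.0003  0.0014]
turn [ 0.0001 -0.0003 -0.0012]
```

>>> send_rows(newtons=45, series=[[0.0005,0,0.0015,0,0,0,0.4],[0,0,0,0,0,0,1],[0,0,0,0,0,0,1],[0,0,0,0,0,0,1],[0,0,0,0,0,0,1]])

```text
time: 16.6
tool_pos: [0.4768, -0.3318, -0.0171]
tool_rot: [3.142, -0.0, -0.081]
contact_force: [0.0, -0.2, 0.1]
opening: 0.0331
```

>>> send_rows(series=[[0,0,0,0,0,0,1],[0,0,0,0,0,0,1],[0,0,0,0,0,0,1],[0,0,0,0,0,0,1]])

```text
time: 16.93
tool_pos: [0.4768, -0.3318, -0.0171]
tool_rot: [3.142, -0.0, -0.081]
contact_force: [-0.4, -0.7, 0.0]
opening: 0.0172
```

The opening of 17 mm matches the handle. I lift.

>>> send_rows(series=[[0,0,-0.006,0,0,0,1],[0,0,-0.01,0,0,0,1],[0,0,-0.015,0,0,0,1],[0,0,-0.025,0,0,0,1],[0,0,-0.03,0,0,0,1]])

```text
time: 17.35
tool_pos: [0.4758, -0.3309, 0.0691]
tool_rot: [-3.139, 0.003, -0.081]
contact_force: [1.1, -0.8, -1.2]
opening: 0.0177
```

>>> send_rows(series=[[0,0,-0.035,0,0,0,1],[0,0,-0.035,0,0,0,1],[0,0,-0.035,0,0,0,1],[0,0,-0.03,0,0,0,1],[0,0,-0.02,0,0,0,1]])

```text
time: 17.77
tool_pos: [0.4773, -0.3321, 0.2286]
tool_rot: [3.138, -0.004, -0.081]
contact_force: [0.7, -1.2, -0.9]
opening: 0.0175
```

>>> send_rows(series=[[0,0,0,0,0,0,1],[0,0,0,0,0,0,1],[0,0,0,0,0,0,1],[0,0,0,0,0,0,1]])

```text
time: 18.1
tool_pos: [0.476, -0.331, 0.222]
tool_rot: [-3.139, 0.003, -0.081]
contact_force: [-0.2, -0.0, -1.7]
opening: 0.0173
```

```bash
python3 snap.py 11 wrist; cat > lens.py <<'E'
from m import *
import sys
from scipy.optimize import least_squares
np.set_printoptions(precision=4,suppress=True)
n=sys.argv[1];zc=float(sys.argv[2]);ctr=np.array([float(a) for a in sys.argv[3:5]])
d=load(n);W=cloud(d)
m=(np.hypot(W[...,0]-ctr[0],W[...,1]-ctr[1])<.05)&(abs(W[...,2]-zc)<.03)
t=W[m]; sel=t
A=np.c_[sel[:,:2]-ctr,np.ones(len(sel))]
co=np.linalg.lstsq(A,sel[:,2],rcond=None)[0]
res=sel[:,2]-A@co
ok=abs(res)<.006;co=np.linalg.lstsq(A[ok],sel[ok,2],rcond=None)[0]
print(n,len(sel),"plane slope x,y (deg)",np.degrees(np.arctan(co[:2])),"z at ctr",co[2],"median",np.median(sel[:,2]))
q=sel[abs(sel[:,2]-zc)<.015]
print("min circ",cv2.minEnclosingCircle(q[:,:2].astype('float32')))
# bright rim pixels
c=d["color"].astype(int)
E
python3 lens.py wrist11 .245 .557 -.338;python3 go.py .5285 .0315 .21 -.08
```

```text
wrist11 21238 plane slope x,y (deg) [0.     0.1244] z at ctr 0.24939576836539887 median 0.24854907484736505
min circ ((0.5522639155387878, -0.33731552958488464), 0.0452747605741024)
t 18.15 pos [ 0.476  -0.3311  0.2221] rot [-3.1394  0.0027 -0.0812] F [-0.1743 -0.3331 -0.6088] open 0.017220613440854397 q [-0.7399  0.4334  1.3323  0.0001  1.3793  0.9121]
tool delta [ 0.0229 -0.3657  0.0128] rows 8.768900105064134 8.7914361748058
10 x [ 0.0023 -0.0366  0.0013]
turn [-0.0022  0.0027 -0.0012]
```

View pics/wrist11.png

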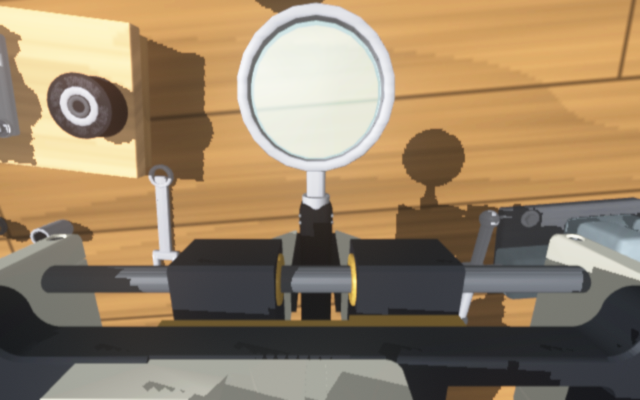

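The magnifier is held and level, with the rim at (316,88). I move it over the neck.

>>> send_rows(series=[[0.001,-0.015,0,0,0,0,1],[0.0023,-0.03,0,0,0,0,1],[0.0023,-0.037,0,0,0,0,1],[0.0023,-0.037,0,0,0,0,1],[0.0023,-0.037,0,0,0,0,1]])

```text
time: 18.57
tool_pos: [0.499, -0.1747, 0.2229]
tool_rot: [-3.14, 0.002, -0.082]
contact_force: [1.0, -0.2, -0.9]
opening: 0.0171
```

>>> send_rows(series=[[0.0023,-0.037,0,0,0,0,1],[0.0023,-0.037,0,0,0,0,1],[0.0023,-0.037,0,0,0,0,1],[0.0023,-0.037,0,0,0,0,1],[0.0023,-0.033,0,0,0,0,1]])

```text
time: 18.98
tool_pos: [0.5249, 0.0055, 0.2232]
tool_rot: [-3.141, 0.002, -0.08]
contact_force: [0.1, -0.2, -0.6]
opening: 0.0174
```

>>> send_rows(series=[[0.002,-0.02,0,0,0,0,1],[0.001,-0.008,0,0,0,0,1],[0,0,0,0,0,0,1],[0,0,0,0,0,0,1],[0,0,0,0,0,0,1]])

```text
time: 19.4
tool_pos: [0.5306, 0.0291, 0.2235]
tool_rot: [3.141, 0.001, -0.082]
contact_force: [-0.9, -0.2, -1.4]
opening: 0.0178
```

```bash
python3 go.py .5285 .0315 .21 -.08;python3 snap.py 12 wrist scene top; python3 lens.py wrist12 .245 .609 .0248;python3 lens.py top12 .245 .609 .0248;python3 lens.py scene12 .245 .609 .0248; python3 -c "
from h import *
crop(load('scene12'),240,120,440,270,4,'pics/s12.png');crop(load('top12'),220,120,380,240,5,'pics/t12.png')"
```

```text
t 19.4 pos [0.5306 0.0291 0.2235] rot [ 3.1412  0.0007 -0.0822] F [-0.8983 -0.2235 -1.4165] open 0.017816294008648276 q [-0.0893  0.3395  1.4718 -0.0004  1.331   1.5638]
tool delta [-0.0023 -0.0023  0.0135] rows 0.3244962574282909 0.3336163439528517
1 x [-0.0023 -0.0023  0.0135]
turn [ 0.0004  0.0007 -0.0022]
wrist12 21408 plane slope x,y (deg) [-0.0054 -0.0412] z at ctr 0.2511131756761907 median 0.25027181476560784
min circ ((0.6057124137878418, 0.02525019273161888), 0.046717800199985504)
top12 0 plane slope x,y (deg) [0. 0.] z at ctr 0.0 median nan
min circ ((0.0, 0.0), 0.0)
scene12 641 plane slope x,y (deg) [-1.5108 -1.2699] z at ctr 0.2531532067022252 median 0.2524187023840332
min circ ((0.6075186729431152, 0.02694215625524521), 0.04808105155825615)
  return _methods._mean(a, axis=axis, dtype=dtype,
  ret = ret.dtype.type(ret / rcount)
```

View pics/wrist12.png

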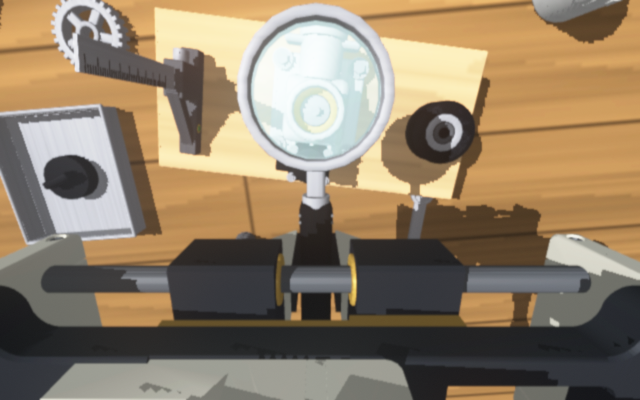

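View pics/s12.png

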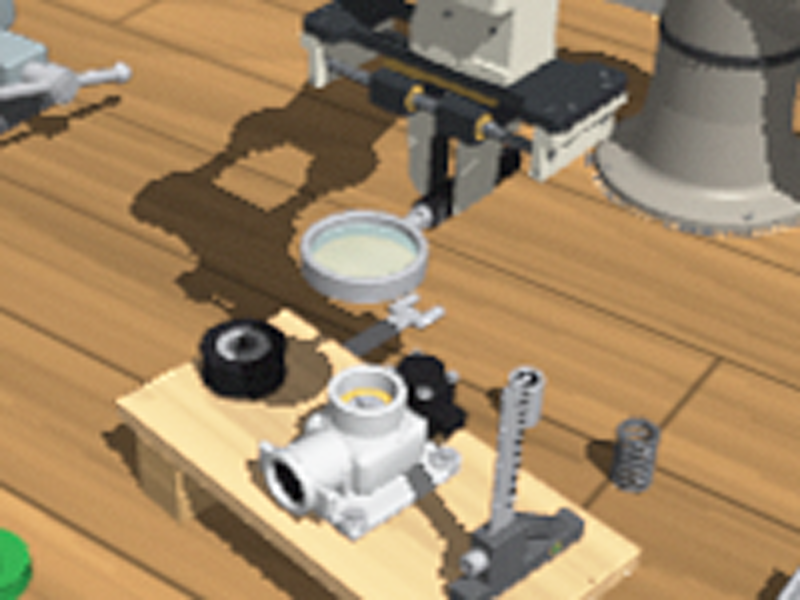

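View pics/t12.png

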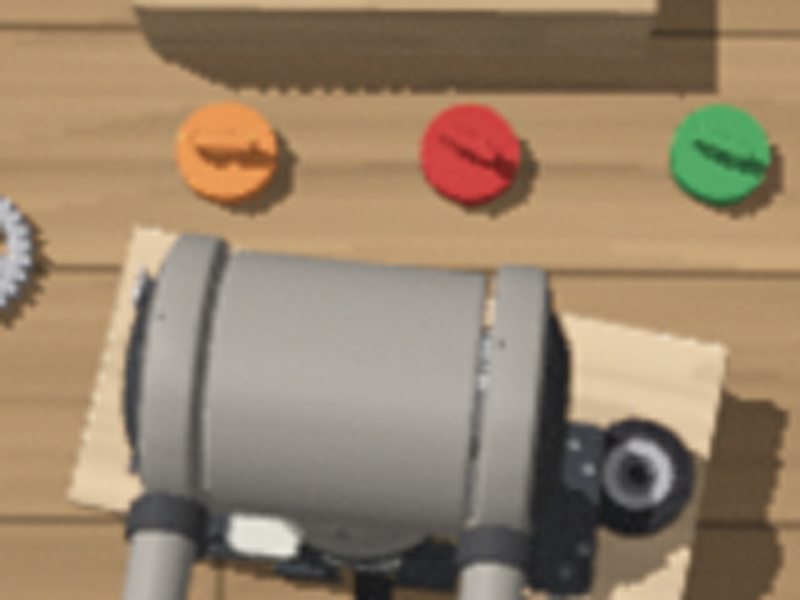

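```bash
cat > lens2.py <<'E'
from m import *
import sys
from scipy.optimize import least_squares
np.set_printoptions(precision=4,suppress=True)
def fit(n,zc,ctr,ya=-.081,show=True):
    d=load(n);W=cloud(d);v=np.array([np.cos(ya),np.sin(ya)]);ctr=np.array(ctr)
    m=(np.hypot(W[...,0]-ctr[0],W[...,1]-ctr[1])<.047)&(abs(W[...,2]-zc)<.025)
    t=W[m]
    # outer boundary in angular bins, excluding stem
    for it in range(4):
        r=t[:,:2]-ctr;ang=np.arctan2(r@[-v[1],v[0]],r@v);rad=np.hypot(*r.T);b=((ang+np.pi)/(2*np.pi)*48).astype(int)
        P=[]
        for k in range(48):
            a0=(k+.5)/48*2*np.pi-np.pi
            if abs(abs(a0)-np.pi)<.45 or not (b==k).any():continue
            j=np.where(b==k)[0];P.append(t[j[rad[j].argmax()]])
        P=np.array(P);s=least_squares(lambda p:np.hypot(P[:,0]-p[0],P[:,1]-p[1])-p[2],[*ctr,.038],loss='soft_l1',f_scale=.001).x;ctr=s[:2]
    r=np.hypot(*(t[:,:2]-ctr).T);ring=t[(r>.033)&(r<.0385)]
    r2=np.hypot(*(ring[:,:2]-ctr).T);ring=ring[((ring[:,:2]-ctr)@v)>-.03]
    ring=ring[ring[:,2]>np.percentile(ring[:,2],50)-.003]
    A=np.c_[ring[:,:2]-ctr,np.ones(len(ring))];co=np.linalg.lstsq(A,ring[:,2],rcond=None)[0]
    gl=t[r<.025];B=np.c_[gl[:,:2]-ctr,np.ones(len(gl))];cg=np.linalg.lstsq(B,gl[:,2],rcond=None)[0]
    print(n,"centre",ctr,"R",s[2],"edge z",np.median(P[:,2]),"| ring z",co[2],"slope deg",np.degrees(co[:2]),"pct",np.percentile(ring[:,2],[10,50,90]),"| glass z",cg[2],np.degrees(cg[:2]))
    w=W;
    return ctr
if __name__=="__main__":
    fit(sys.argv[1],float(sys.argv[2]),[float(sys.argv[3]),float(sys.argv[4])])
E
python3 lens2.py wrist12 .25 .609 .025;python3 lens2.py scene12 .25 .611 .025;python3 lens2.py wrist11 .25 .557 -.338
python3 - <<'E'
from m import *
for n in("wrist12","scene12"):
    W=cloud(load(n));t=box(W,[.62,.12,.2],[.68,.17,.26]);print(n,len(t),np.sort(t[:,2])[-8:], )
    q=t[t[:,2]>.226];print(q.mean(0) if len(q) else 0)
E
```

```text
wrist12 centre [0.6142 0.0238] R 0.03772283903644629 edge z 0.2534339993579599 | ring z 0.2551220110425779 slope deg [-0.1051 -0.0129] pct [0.2542 0.2551 0.256 ] | glass z 0.25014209700655715 [-0.2623 -0.0471]
scene12 centre [0.6178 0.0249] R 0.0370966985706082 edge z 0.25580725337099747 | ring z 0.255014228839039 slope deg [-0.0304 -0.337 ] pct [0.2509 0.2553 0.2584] | glass z 0.2523972035236264 [-1.1371 -0.3994]
wrist11 centre [ 0.5595 -0.3363] R 0.037716083918656634 edge z 0.25188069872278307 | ring z 0.25339991163809433 slope deg [-0.2296  0.1383] pct [0.2524 0.2534 0.2543] | glass z 0.2484543330312413 [-0.3395  0.1114]
wrist12 1541 [0.23285333 0.23287208 0.2328761  0.2328862  0.23293546 0.23299066
 0.23302711 0.2335252 ]
[0.6464696  0.14804941 0.22993968]
scene12 82 [0.23408661 0.23410115 0.23418229 0.23453196 0.23460755 0.2347844
 0.2348508  0.23502512]
[0.64934874 0.14947696 0.23108345]
```

The wrist view shows the lens around the neck, slightly off. Wrist and scene agree that the lens must move about (-5.5, +1) mm, and that it is about 14 mm too high. I correct slowly.

>>> send_rows(series=[[-0.002,-0.0005,0.003,0,0,0,1],[-0.002,0,0.004,0,0,0,1],[-0.0015,0,0.004,0,0,0,1],[0,0,0.003,0,0,0,1],[0,0,0,0,0,0,1]])

```text
time: 19.97
tool_pos: [0.5249, 0.031, 0.209]
tool_rot: [-3.142, 0.002, -0.081]
contact_force: [0.2, 0.3, -1.5]
opening: 0.0177
```

>>> send_rows(series=[[0,0,0,0,0,0,1],[0,0,0,0,0,0,1],[0,0,0,0,0,0,1],[0,0,0,0,0,0,1],[0,0,0,0,0,0,1]])

```text
time: 20.38
tool_pos: [0.5256, 0.031, 0.21]
tool_rot: [-3.142, -0.0, -0.081]
contact_force: [0.4, 0.4, -0.9]
opening: 0.0175
```

```bash
python3 go.py;python3 snap.py 13 wrist scene;python3 lens2.py wrist13 .236 .609 .025;python3 lens2.py scene13 .237 .611 .025
cat > blade.py <<'E'
from m import *
import sys
for n in sys.argv[1:]:
    d=load(n);W=cloud(d);c=np.median(box(W,[.62,.12,.22],[.68,.17,.26])[:,:2],0)
    t=box(W,[.62,.12,.2],[.68,.17,.26]);h=np.histogram(t[:,2],np.arange(.22,.238,.001));print(n,dict(zip(np.round(h[1],3),h[0])))
    t=box(W,[.57,-.015,.13],[.65,.065,.15]);r=np.hypot(t[:,0]-(.609 if 'w' in n else .6115),t[:,1]-.025);q=t[(r>.0205)&(r<.0245)];print(" rim z",np.percentile(q[:,2],[50,70,90]),len(q))
    b=box(W,[.4,.1,-.02],[.5,.25,.01]);print(" bench z",np.median(b[:,2]) if len(b) else None)
E
python3 blade.py wrist12 wrist13 wrist6 scene13
```

```text
t 20.3833 pos [0.5256 0.031  0.21  ] rot [-3.1415 -0.0003 -0.0811] F [ 0.3927  0.426  -0.9277] open 0.017513153662410467 q [-0.0867  0.3397  1.5097  0.0001  1.2918  1.5652]
wrist13 centre [0.6091 0.0258] R 0.0376996386146337 edge z 0.24009536464097117 | ring z 0.24163170870297 slope deg [-0.0963 -0.0172] pct [0.2407 0.2416 0.2425] | glass z 0.23668051133278287 [-0.2137  0.055 ]
scene13 centre [0.6128 0.0271] R 0.03724504505658757 edge z 0.24170194762659764 | ring z 0.24188017046209576 slope deg [-0.1026 -0.2205] pct [0.2385 0.2422 0.2445] | glass z 0.2389063406993438 [-0.6045  0.1926]
wrist12 {np.float64(0.22): np.int64(55), np.float64(0.221): np.int64(49), np.float64(0.222): np.int64(41), np.float64(0.223): np.int64(52), np.float64(0.224): np.int64(53), np.float64(0.225): np.int64(40), np.float64(0.226): np.int64(49), np.float64(0.227): np.int64(58), np.float64(0.228): np.int64(51), np.float64(0.229): np.int64(56), np.float64(0.23): np.int64(82), np.float64(0.231): np.int64(129), np.float64(0.232): np.int64(63), np.float64(0.233): np.int64(2), np.float64(0.234): np.int64(0), np.floa
[... 408 characters left out ...]
                                                     ~~~~~~~~~~~~~^^^^^^^^^^^^^^^^^^^
    return _quantile_unchecked(
        a, q, axis, out, overwrite_input, method, keepdims, weights)
    return _ureduce(a,
                    func=_quantile_ureduce_func,
    ...<5 lines>...
                    overwrite_input=overwrite_input,
                    method=method)
    r = func(a, **kwargs)
    result = _quantile(arr,
                       quantiles=q,
    ...<2 lines>...
                       out=out,
                       weights=wgt)
    slices_having_nans = np.isnan(arr[-1, ...])
                                  ~~~^^^^^^^^^
IndexError: index -1 is out of bounds for axis 0 with size 0
```

View pics/wrist13.png

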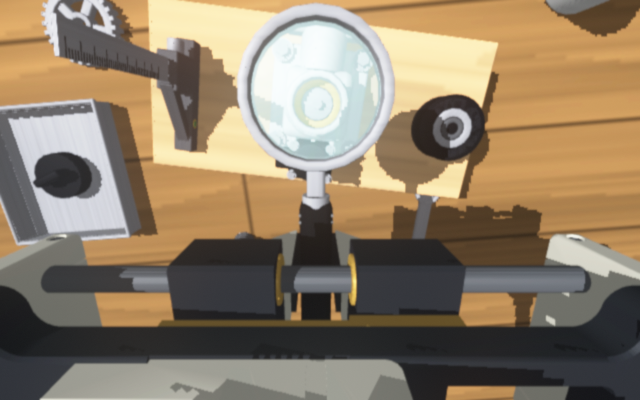

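```bash
python3 - <<'E'
from m import *
from lens2 import fit
fit("wrist10",.012,[.557,-.338])
W=cloud(load("wrist10"));b=box(W,[.5,-.45,-.02],[.6,-.40,.006]);print("bench w10",np.median(b[:,2]),len(b))
for n in("wrist6","wrist12","wrist13","scene6","scene12","scene13","top0"):
    W=cloud(load(n));t=box(W,[.62,.12,.2],[.68,.17,.26]);h=np.histogram(t[:,2],np.arange(.224,.238,.001))[0];
    b=box(W,[.46,.08,.060],[.8,.2,.082]);print(n,h,"board z",np.median(b[:,2]),len(b), "bench",np.median(box(W,[.4,.08,-.02],[.5,.25,.01])[:,2]))
E
```

```text
wrist10 centre [ 0.557 -0.338] R 0.04694708761808907 edge z -0.001151441551795862 | ring z 0.01457509244797195 slope deg [-0.091   0.0045] pct [0.0134 0.0146 0.0157] | glass z 0.009768994308439121 [1.1015 0.2601]
bench w10 -0.0010749136476748272 12002
wrist6 [ 9 12 11 10  9 13 28 52 29  4  0  0  0] board z 0.07182209231249767 9692 bench -0.001152620145427996
wrist12 [ 53  40  49  58  51  56  82 129  63   2   0   0   0] board z 0.07179823159867788 11249 bench -0.0011975229805839538
wrist13 [ 67  56  61  66  71  81  92 179  66  12   0   0   0] board z 0.07180841103273786 12546 bench -0.001171269278598397
scene6 [3 1 1 3 4 2 1 3 2 8 0 2 0] board z 0.07384293395709596 1799 bench 0.0013440848221051294
scene12 [0 2 3 3 1 2 4 4 0 2 7 1 0] board z 0.07386886459704234 1797 bench 0.001435158705190287
scene13 [4 1 2 3 1 2 3 2 4 4 5 0 0] board z 0.07388828829238459 1807 bench 0.0013481232948965305
top0 [2 1 1 0 1 0 1 3 4 3 0 0 0] board z 0.0723925665987637 1929 bench -0.00010047875400087669
```

>>> send_rows(series=[[-0.0004,0.0012,0.001,0,0,0,1],[0,0,0.001,0,0,0,1],[0,0,0,0,0,0,1],[0,0,0,0,0,0,1],[0,0,0,0,0,0,1]])

```text
time: 20.9
tool_pos: [0.525, 0.0298, 0.2078]
tool_rot: [-3.142, 0.0, -0.081]
contact_force: [-0.2, -0.6, -1.2]
opening: 0.0174
```

>>> send_rows(series=[[0,0,0,0,0,0,1],[0,0,0,0,0,0,1],[0,0,0,0,0,0,1],[0,0,0,0,0,0,1],[0,0,0,0,0,0,1]])

```text
time: 21.32
tool_pos: [0.525, 0.0298, 0.2079]
tool_rot: [-3.142, -0.0, -0.081]
contact_force: [-0.1, 0.6, -1.7]
opening: 0.0173
```

```bash
python3 go.py;python3 snap.py 14 wrist scene;python3 lens2.py wrist14 .234 .609 .025;python3 lens2.py scene14 .235 .611 .025;python3 - <<'E'
from m import *
W=cloud(load("scene14"));t=box(W,[.5,.3,.02],[.6,.42,.06]);q=t[t[:,2]>.045];print("tab in tray",np.round(q.mean(0),3) if len(q) else 0,t[:,2].max())
crop(load('scene14'),240,120,540,345,2.6,'pics/s14.png')
E
```

```text
t 21.3167 pos [0.525  0.0298 0.2079] rot [-3.1415 -0.0001 -0.0812] F [-0.0893  0.5837 -1.7475] open 0.017329296900062716 q [-0.0891  0.3403  1.5148  0.      1.2864  1.5629]
wrist14 centre [0.6085 0.0247] R 0.03767723407210376 edge z 0.23807521347275382 | ring z 0.23951443586053883 slope deg [-0.0836  0.0021] pct [0.2386 0.2395 0.2404] | glass z 0.23455264780190355 [-0.2306  0.0441]
scene14 centre [0.612  0.0257] R 0.037294413879169215 edge z 0.23988502503343412 | ring z 0.2397944565452611 slope deg [-0.4145 -0.1966] pct [0.236  0.2403 0.2426] | glass z 0.23678293923544733 [-0.4387  0.0694]
tab in tray 0 0.04468345177575317
```

View pics/s14.png

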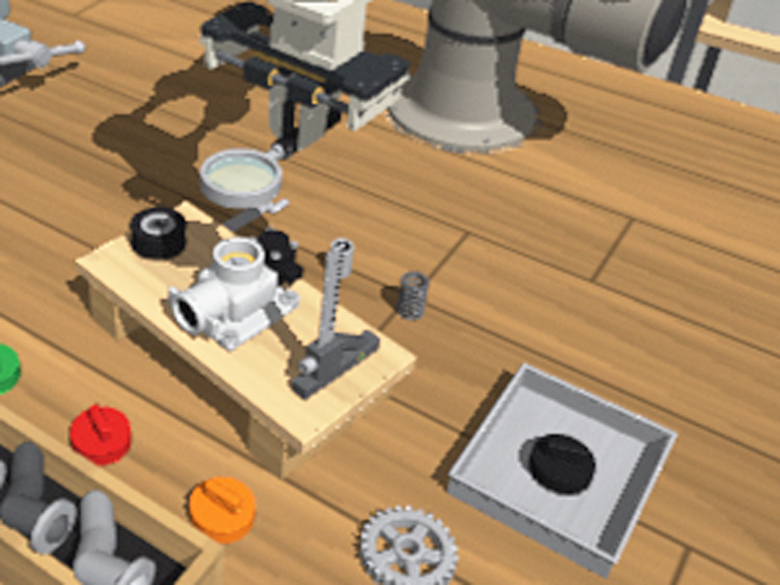

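The lens is within about 0.5 mm of the neck axis in both cameras, at blade height and level. The scene crop shows the cap in the tray at (562,463), with the square, pulley and other parts in place. I hand in.

```bash
python3 -c "
from cell import workorder,observe
print(workorder.hand_in());print(observe()['time'])"
```

```text
the job is handed in; nothing more can be done
None
the job is handed in; nothing more can be done
```

The job is done and handed in at about 21 s, and the hand-in reports no verdict. The dust cap is in the middle of the parts tray. The magnifier is held level over the open neck, gripped by its handle at 45 N.

**Last checks:**

| Check | Wrist camera | Scene camera |
|---|---|---|
| Lens centre | (0.6085, 0.0247) | (0.6120, 0.0257) |
| Neck centre | (0.6089, 0.0247) | (0.6116, 0.0256) |
| Lens height | 0.2315 | about 0.232 |
| Blade top height | about 0.2316 | 0.234–0.235 (few points) |
| Tilt of the magnifier rim | about 0.1° | up to 0.4° (coarse) |

- **Contact:** the measured force was the magnifier's weight only, and the pictures show the magnifier clear of the neck and the square.
- **Everything else:** the last scene picture shows the square, pulley and look-alike caps standing where they were; I did not measure them.

**What failed or disagreed:**
- **First grip:** the first try at the cap's tab closed on nothing. The finger tips sit about 21 mm above the reported tool point, contrary to the description. I measured that offset in the wrist depth images, confirmed it by going down without contact, and gripped again.
- **Cameras:** the top, wrist and scene cameras differ from each other by 2–5 mm in absolute position. I therefore compared lens, neck and blade within one camera.
- **Height:** I set the height from the wrist camera. The scene camera's blade reading would put the lens about 2 mm low, but its neck reading puts it within about 1 mm.

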